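# Slate candle stand with the turner

## Robot

A 6-joint arm with a two-finger parallel gripper is mounted at the origin on the work surface. World frame = base frame: x ahead of the robot, y to its left, z up, the work surface at z = 0. Lengths are in m, angles in rad, forces in N, time in s.
With the tool pointing down it reaches from about 0.35 to 0.925 m from the base axis. Payload 6.4 kg.
Tool frame: the origin (TCP) lies at the very end of the fingers, on their centre line; the grasp point (between the pads) lies 19 mm behind it; z points along the fingers, x is the direction in which the jaws open and shut, and the axes are right-handed (so a half turn about z gives the same grasp; the last joint's range is limited). The gripper opens to 94 mm and grips with 3 to 60 N. Pads are 16 mm wide; open, the fingers measure 119 mm over their backs; the gripper's body (75 mm by 177 mm) begins 78 mm behind the grasp point.
Start: joints at [-1.319, 0.245, 1.558, -0, 1.339, -0.174], TCP at [0.268, -0.592, 0.205] pointing down, gripper open.
Joint ranges: [-3.13, 3.13], [-1.02, 2.26], [0.13, 2.54], [-0.95, 4.09], [0.21, 2.88], [-2.74, 2.74]. Speed limits (rad/s): [2.57, 2.57, 3.14, 3.14, 3.14, 3.14].

## Interface

Orientations are given as a unit quaternion [w, x, y, z].
In Python, from workcell import manip gives the robot as it stands.
- The arm moves only by the tool move_arm, never from a script. Its argument "motion" is a list of rows, each an object of numbers: "tx", "ty", "tz": the shift along the world's x, y, z in mm; "twist": the turn about the world's z in degrees. In form: [{"tx": .., "ty": .., "tz": .., "twist": ..}, ...]. A call has 1 to 12 rows; each row is the pose to reach, as a shift and turn from the pose measured when the call began; what a row does not reach only later rows make up. A row lasts 1/8 s, in which the tool goes at most 62.5 mm and 10.7 degrees, less where a joint would pass 70% of its speed; a pose out of reach is approached as far as the arm can. A call with a gripper value outside its range is refused whole. "hand" is the opening, from 0 (shut) to 1 (fully open), set as the call begins (left out, the last holds). The fingers move at their own pace and stop on an object; "force" is the grip in N (left out, the last holds). Time passes only in rows, so rows that repeat a pose let the fingers close. It gives the time, the measured TCP pose, the force and the opening at its end, in the units of the state.
- manip.read_state(): the state, without advancing time (a new reading comes with each control period).
- manip.read_camera(name): name is "side" or "top" or "wrist"; returns the picture (400x640x3 uint8, red, green, blue); there is no depth.
- manip.get_calibration(name): a dict with "K" (3x3 intrinsics, pixels), "xyz" and "rotation" of the camera in the world; the wrist camera has in their place "T_tool_cam" (4x4, takes a point from camera to tool coordinates, whose origin is the TCP and whose axes are the tool frame's). Camera axes: x right, y up, looking along -z (the intrinsics and any distortion apply to the point x, -y, -z); pixel columns grow to the right and rows downward; lengths in m; the calibration is good to about 2 mm. A picture is of the moment at which its call begins: read the wrist's pose just before it. get_calibration takes no time and is no camera call.
- manip.finish_job(): hands the job in, once; it reports no verdict.
Trained networks look in the newest picture that a camera, given by its name, has taken for a name from the list of things; names that differ only in an ending like _2 or _b are one class to them, and where a whole thing is asked for, a point or a joint stands for the part that bears it (a point fixed in the world has none). Each returns a list of dicts, best first, with "conf" (0 to 1); they miss things now and then, are a little off and sometimes report something else, mostly with a low value. They report only what shows in the picture. A call takes as long as a camera call. They do not tell look-alikes from the thing itself.
- manip.spot_in(camera, query): "box" ([left, top, right, bottom] in pixels, round what is visible of it).
- manip.place_of(camera, query): "at" ([column, row] in pixels: a listed point, or the origin of a listed thing).
The state is a dict: "time_s": time; "joints": joint angles; "joint_vel": joint speeds; "effort": joint torques, N m; "eef_pos": TCP position; "tcp_rot": TCP orientation; "wrist_force": force on the tool from outside, world axes, zero at the start; "torque": the same for the moment, N m; "width": finger opening in m.
Only numpy, scipy, OpenCV 4.12 (cv2) and the standard library are available. Lean on these libraries where they do the work, as an engineer would, in place of code of your own. Each camera call takes 0.05 s, during which the arm holds its last target.

## Task

Make up the candle stand: slide the turner under the freshly oiled slate disc in the steel tray, lift it on the blade without the gripper's fingers ever touching the slate, set it down gently and level on the middle of the wooden trivet's two rails, draw the turner out and lay it back flat, blade down, on the bare wooden shelf top. With the slate on the trivet, stand the glass votive dish gently and upright in the middle of the slate. Leave the flask, power bank, flashlight, bike light, carabiner, coaster and mug where they are.

Things in the scene. Friction and masses are not known exactly. Their poses are not given: they have to be found in the camera images.
- tray: fixed steel tray, 170 x 170 mm. Origin: centre of its underside; z up. Floor top 3 mm above the shelf top. Rims 5 mm thick, 14 mm high, along its +x side (back; inner face at x = 80 mm; it stops the slate when pushed) and both y sides (inner faces y = +-80 mm). The -x side (front, roughly towards the robot) has no rim: the turner slides in there along +x.
- trivet: fixed pale wooden trivet: 130 (x) x 106 (y) x 4 mm base and two rails along x, each 130 mm long, 14 mm wide, 32 mm high (from the shelf top), centred at y = +-46 mm. The channel between them is 78 mm wide, 28 mm deep, open at both ends. Origin: centre of its underside. The slate spans both rails; the turner's blade fits down between them.
- slate: loose dark grey slate disc, 120 mm diameter, 13 mm high, about 0.2 kg. Origin: centre of its underside; z up. Underside flat to 46 mm radius, then bevelled up to 6 mm height at the edge so a blade gets under. On top a lip 5 mm wide, 4 mm high; recess floor 9 mm above the underside. Starts flat on the tray floor; pushed against the back rim its centre is at tray x = 20 mm.
- turner: loose offset turner, 218 mm, 0.14 kg, lying on its blade. Origin: centre of blade's underside; x to the free front edge, z up. Steel blade 110 (x -55 to 55) x 50 x 2 mm; neck rises from its back edge to x = -78, z = 45; level black handle x -163 to -78 mm, 16 mm wide (y), z 40 to 60 mm: grip it near x = -108, z = 50. Centre of mass x about -31 mm.
- dish: loose glass votive dish, an open round cup 45 mm high, 56 mm diameter at the foot and 60 mm at the rim, wall 3 mm, 0.09 kg, standing on the shelf top. Origin: centre of its underside; z up.
- flask: bystander: standing aluminium flask with black cap, 64 mm diameter, 185 mm high, 0.5 kg, beside the dish (about 140 mm away). Origin: centre of its underside.
- power_bank: bystander: mint green power bank, 130 (x) x 66 x 16 mm, lying flat. Origin: centre of its underside.
- flashlight: bystander: black compact flashlight, 120 mm long (x), 34 mm thick, lying. Origin: centre of its underside.
- bike_light: bystander: white bike light, 65 (x) x 42 x 34 mm. Origin: centre of its underside.
- carabiner: bystander: steel carabiner with two keys, lying flat, about 125 mm (x) x 45 mm, 8 mm high. Origin: underside, at the carabiner's centre.
- coaster: bystander: cork coaster, 90 mm diameter, 8 mm thick. Origin: centre of its underside.
- mug: bystander: white mug, 82 mm diameter, 95 mm high, handle towards +y. Origin: centre of its underside.
Mind the look-alikes: they are no part of the job. Leave any pink or red look-alike of the dish alone. What is shaped like the tray but green is not meant.

How it is judged:
By the outcome, as a careful person would: the job done as asked, in the order asked, and still so for the second after the job is handed in, with the robot touching nothing.
It also fails if it takes over 72 s, if anything falls off the work surface, if the arm or the gripper's body presses on something with over 40 N, if the wrist force passes 120 N, or if a joint passes its speed limit or range.

## Working session

There is one attempt and no reset: what is moved stays moved. The work goes in short steps, Python scripts to look and compute and a tool call to move; the robot and the scene stay as the last step left them, time stands still between calls to the robot, and variables do not carry over. Pictures are saved under pics/ and viewed, and the job is handed in when it is done.

Besides the shell and the picture viewer there is one more tool, called after "Call:" as name(argument=value, ...) on one line, values as JSON. move_arm: Moves the arm, as the interface text tells. Its arguments: {"type":"object","properties":{"motion":{"type":"array","items":{"type":"object","properties":{"tx":{"type":"number"},"ty":{"type":"number"},"tz":{"type":"number"},"twist":{"type":"number"}}}},"hand":{"type":"number"},"force":{"type":"number"}},"required":["motion"]}

```bash
mkdir -p pics; ls; cat > h.py <<'E'
import numpy as np, cv2
from workcell import manip
def save(n,cam):
    im=manip.read_camera(cam); cv2.imwrite(f'pics/{n}.png',im[:,:,::-1]); return im
E
python3 - <<'E'
from h import *
s=manip.read_state(); print(s)
for c in ['side','top','wrist']:
    save(c+'0',c); print(c,manip.get_calibration(c))
E
```

```text
pics
{'time_s': 0.0, 'joints': array([-1.31907062e+00,  2.45779708e-01,  1.55899487e+00, -2.09089370e-05,
        1.33869951e+00, -1.74057125e-01]), 'joint_vel': array([ 0.00049681, -0.00057596, -0.00048768,  0.00135507,  0.00146661,
        0.00074819]), 'effort': array([-1.50385684e-03, -4.15832841e+01, -3.14608383e+01,  6.83488534e-02,
        3.32352903e-02, -1.54277018e-04]), 'eef_pos': array([ 0.26834674, -0.59136745,  0.20437764]), 'tcp_rot': array([-6.31393403e-04,  8.40546545e-01, -5.41738517e-01, -6.97418902e-04]), 'wrist_force': array([-0.13306443,  0.07847583,  0.2357134 ]), 'torque': array([ 0.00210805, -0.01692108,  0.00218147]), 'width': 0.09417030159554449}
side {'K': array([[402.61610124,   0.        , 322.92519001],
       [  0.        , 402.61610124, 197.68992175],
       [  0.        ,   0.        ,   1.        ]]), 'xyz': array([-0.00321909,  0.77598397,  1.01107193]), 'rotation': array([-0.28894939, -0.11770688,  0.36780317,  0.87599895])}
top {'K': array([[457.00556776,   0.        , 319.49073643],
       [  0.        , 457.00556776, 200.01053043],
       [  0.        ,   0.        ,   1.        ]]), 'xyz': array([ 0.4438573 , -0.00741922,  1.31147623]), 'rotation': array([-0.7008863 , -0.04197319,  0.03895519,  0.71097056])}
wrist {'K': array([[282.3351312 ,   0.        , 319.02666058],
       [  0.        , 282.3351312 , 200.32400019],
       [  0.        ,   0.        ,   1.        ]]), 'T_tool_cam': array([[ 9.99998375e-01, -2.16814603e-04,  1.78979196e-03,
        -5.44254131e-05],
       [ 2.58901361e-04, -9.65182840e-01, -2.61576029e-01,
        -7.56702877e-02],
       [ 1.78418999e-03,  2.61576068e-01, -9.65181215e-01,
        -1.79907311e-01],
       [ 0.00000000e+00,  0.00000000e+00,  0.00000000e+00,
         1.00000000e+00]])}
```

View pics/top0.png

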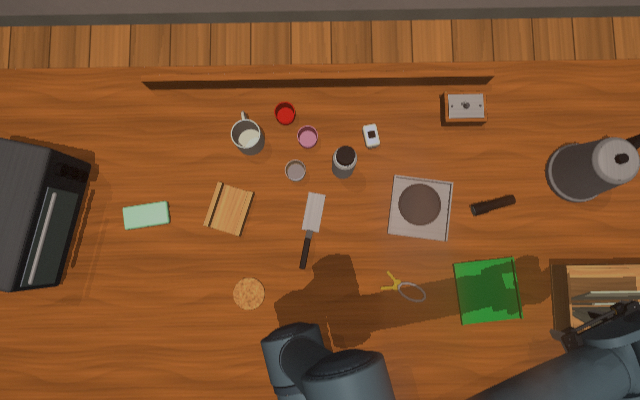

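View pics/side0.png

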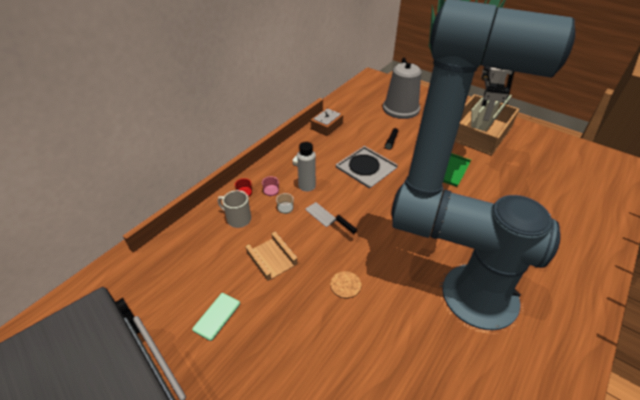

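View pics/wrist0.png

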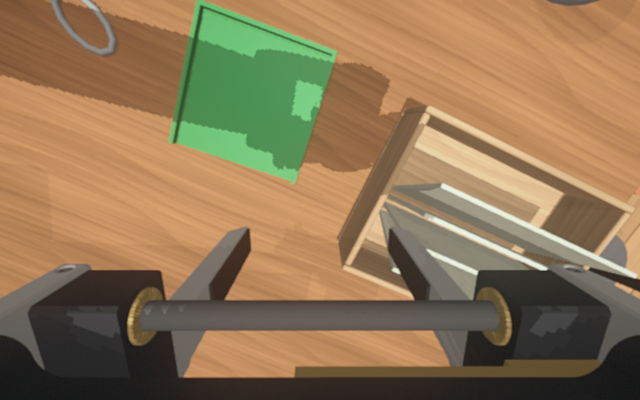

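The dish is the clear/grey cup at top (295,171). Its look-alikes are the pink cup (307,137) and the red cup (285,114). The tray is the steel one at (420,207), and the green one at (487,291) is not meant. Next I'll measure positions.

```bash
cat >> h.py <<'E'
from scipy.spatial.transform import Rotation as R
def q2m(q): return R.from_quat([q[1],q[2],q[3],q[0]]).as_matrix()
def campose(cam,st=None):
    c=manip.get_calibration(cam)
    if cam=='wrist':
        st=st or manip.read_state()
        T=np.eye(4);T[:3,:3]=q2m(st['tcp_rot']);T[:3,3]=st['eef_pos']
        T=T@c['T_tool_cam']; return c['K'],T[:3,:3],T[:3,3],c
    r=np.array(c['rotation']); r=q2m(r) if r.shape==(4,) else r
    return c['K'],r,np.array(c['xyz']),c
def ray2z(cam,px,z,st=None):
    K,Rm,t,_=campose(cam,st); px=np.atleast_2d(px).astype(float)
    d=np.c_[(px[:,0]-K[0,2])/K[0,0],-(px[:,1]-K[1,2])/K[1,1],-np.ones(len(px))]@Rm.T
    return t+d*((z-t[2])/d[:,2])[:,None]
def proj(cam,P,st=None):
    K,Rm,t,_=campose(cam,st); p=(np.atleast_2d(P)-t)@Rm
    return np.c_[K[0,2]+K[0,0]*p[:,0]/-p[:,2],K[1,2]+K[1,1]*-p[:,1]/-p[:,2]]
E
python3 - <<'E'
from h import *
np.set_printoptions(precision=4,suppress=True)
z={'tray':0,'trivet':0,'slate':.003,'turner':0,'dish':0,'flask':0,'mug':0}
for n in z:
  for cam in ['top','side']:
    r=manip.place_of(cam,n)[:3]
    print(n,cam,[(round(d['conf'],2),np.round(d['at']),ray2z(cam,d['at'],z[n])[0][:2]) for d in r])
im=cv2.imread('pics/top0.png')[90:290,190:470]
cv2.imwrite('pics/top0c.png',cv2.resize(im,None,fx=2.8,fy=2.8,interpolation=cv2.INTER_CUBIC))
print(manip.read_state()['time_s'])
E
```

```text
tray top []
tray side [(0.96, array([438., 170.]), array([ 0.3339, -0.4438])), (0.8, array([366., 168.]), array([ 0.5655, -0.2885])), (0.55, array([302., 162.]), array([ 0.7862, -0.1651]))]
trivet top [(0.68, array([233., 206.]), array([0.5804, 0.2476]))]
trivet side [(0.69, array([272., 258.]), array([0.5685, 0.2561]))]
slate top [(0.83, array([422., 204.]), array([ 0.5786, -0.2963])), (0.5, array([342., 168.]), array([ 0.6885, -0.0705]))]
slate side [(0.58, array([366., 167.]), array([ 0.5666, -0.2877]))]
turner top [(0.81, array([312., 211.]), array([0.5626, 0.018 ]))]
turner side [(0.57, array([317., 215.]), array([0.5644, 0.0267]))]
dish top [(0.81, array([286., 116.]), array([0.8455, 0.0922])), (0.8, array([297., 170.]), array([0.6833, 0.0622])), (0.8, array([306., 136.]), array([0.7833, 0.0356]))]
dish side [(0.81, array([244., 190.]), array([0.8513, 0.0864])), (0.73, array([283., 206.]), array([0.6877, 0.062 ])), (0.6, array([269., 194.]), array([0.7672, 0.0484]))]
flask top [(0.64, array([342., 170.]), array([ 0.6814, -0.0693]))]
flask side [(0.82, array([309., 182.]), array([ 0.6911, -0.0899])), (0.62, array([315., 214.]), array([0.5721, 0.0272])), (0.32, array([344., 286.]), array([0.3335, 0.2046]))]
mug top [(0.76, array([252., 139.]), array([0.777 , 0.1942])), (0.6, array([297., 171.]), array([0.6801, 0.0623]))]
mug side [(0.96, array([239., 219.]), array([0.7693, 0.1979]))]
0.85
```

View pics/top0c.png

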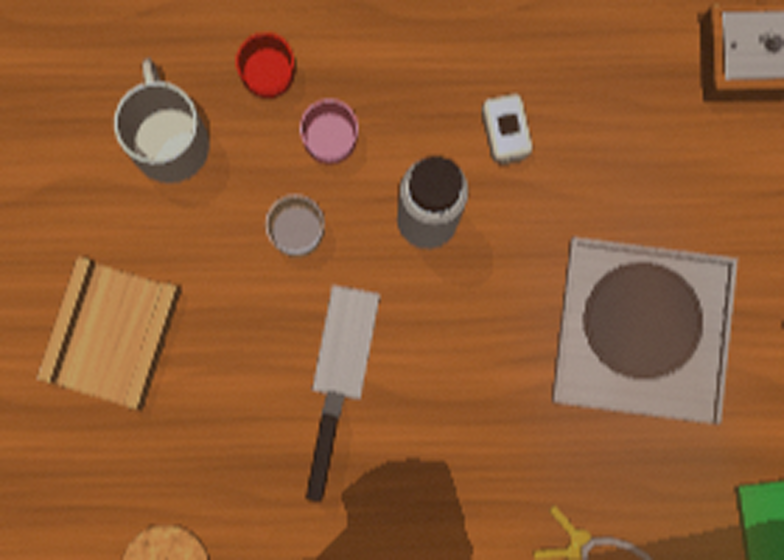

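Call:
move_arm(motion=[{"tx": 20, "ty": 40, "tz": 10, "twist": -4}, {"tx": 45, "ty": 85, "tz": 20, "twist": -10}, {"tx": 70, "ty": 135, "tz": 30, "twist": -16}, {"tx": 95, "ty": 185, "tz": 40, "twist": -22}, {"tx": 120, "ty": 235, "tz": 45, "twist": -28}, {"tx": 145, "ty": 285, "tz": 45, "twist": -33}, {"tx": 165, "ty": 325, "tz": 45, "twist": -35}, {"tx": 180, "ty": 345, "tz": 45, "twist": -35}, {"tx": 180, "ty": 345, "tz": 45, "twist": -35}], hand=1)

```text
time_s: 1.98
eef_pos: [0.4491, -0.2459, 0.2507]
tcp_rot: [-0.0, -0.64, 0.768, -0.0]
wrist_force: [-0.6, -0.9, 0.1]
width: 0.0936
```

```bash
python3 - <<'E'
from h import *
s=manip.read_state(); print(s['time_s'],s['eef_pos'],s['joint_vel'].max(),s['joints'])
import pickle; pickle.dump(s,open('s1.pkl','wb'))
save('w1','wrist')
save('t1','top')
E
```

```text
1.975 [ 0.4490665  -0.24590383  0.25067913] 0.0052844319446372955 [-7.22642371e-01 -1.20907260e-01  1.85814623e+00 -1.60026314e-04
  1.40391836e+00  1.03028999e+00]
```

View pics/w1.png

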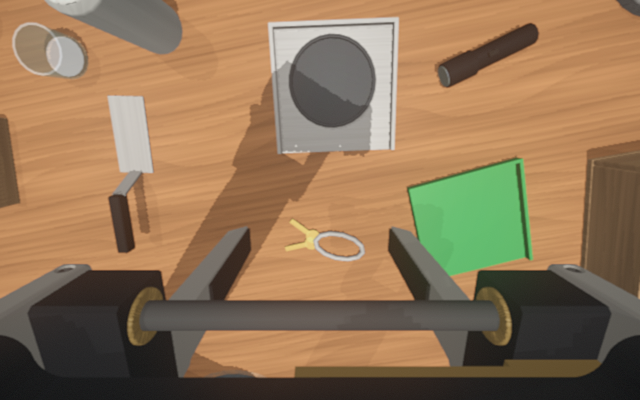

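The wrist view shows the steel tray (270-398, 18-153), the slate centred near (332,80) and the turner at about (130,170).

```bash
python3 - <<'E'
from h import *
im=cv2.imread('pics/w1.png')[5:165,255:415]
cv2.imwrite('pics/w1tray.png',cv2.resize(im,None,fx=3.7,fy=3.7,interpolation=cv2.INTER_CUBIC))
im=cv2.imread('pics/w1.png')[85:260,70:190]
cv2.imwrite('pics/w1turn.png',cv2.resize(im,None,fx=3.4,fy=3.4,interpolation=cv2.INTER_CUBIC))
E
```

```text
(no output)
```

View pics/w1tray.png

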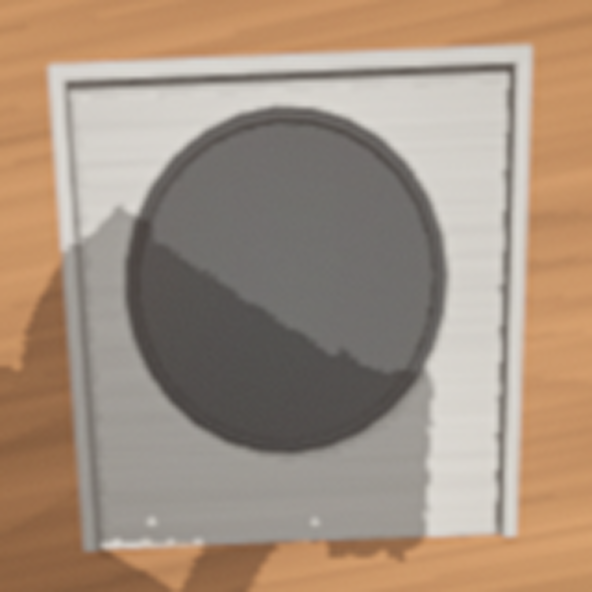

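Call:
move_arm(motion=[{"tx": 10, "ty": 55, "tz": 10}, {"tx": 15, "ty": 110, "tz": 20}, {"tx": 20, "ty": 165, "tz": 30}, {"tx": 25, "ty": 220, "tz": 40}, {"tx": 30, "ty": 275, "tz": 50}, {"tx": 30, "ty": 320, "tz": 50}, {"tx": 30, "ty": 350, "tz": 50}, {"tx": 30, "ty": 350, "tz": 50}])

```text
schema error: expected keys tx, ty, tz, twist
```

```bash
python3 - <<'E'
from h import *
s=manip.read_state(); print(s['time_s'],s['eef_pos'],s['joint_vel'].max(),s['joints'])
import pickle; pickle.dump(s,open('s2.pkl','wb'))
save('w2','wrist')
E
```

```text
2.075 [ 0.448308   -0.24737472  0.25053686] 0.0024382252928275994 [-7.25707945e-01 -1.20488885e-01  1.85802501e+00 -4.24608023e-04
  1.40385519e+00  1.03007767e+00]
```

View pics/w2.png

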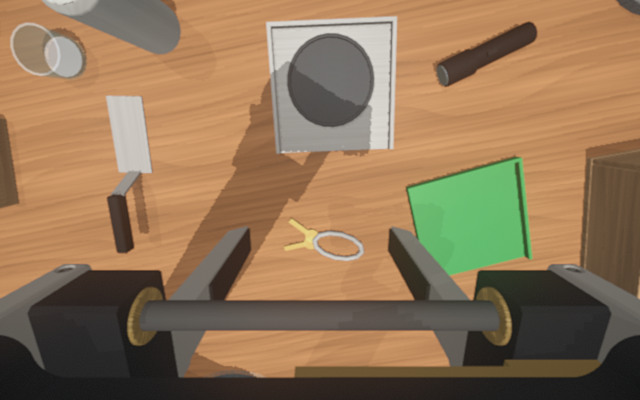

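Call:
move_arm(motion=[{"tx": 10, "ty": 55, "tz": 10, "twist": 0}, {"tx": 15, "ty": 110, "tz": 20, "twist": 0}, {"tx": 20, "ty": 165, "tz": 30, "twist": 0}, {"tx": 25, "ty": 220, "tz": 40, "twist": 0}, {"tx": 30, "ty": 275, "tz": 50, "twist": 0}, {"tx": 30, "ty": 320, "tz": 50, "twist": 0}, {"tx": 30, "ty": 350, "tz": 50, "twist": 0}, {"tx": 30, "ty": 350, "tz": 50, "twist": 0}, {"tx": 30, "ty": 350, "tz": 50, "twist": 0}])

```text
time_s: 3.25
eef_pos: [0.4783, 0.101, 0.3004]
tcp_rot: [-0.0, -0.638, 0.77, -0.0]
wrist_force: [-0.3, -0.6, 0.2]
width: 0.0939
```

```bash
python3 - <<'E'
from h import *
s=manip.read_state(); print(s['time_s'],s['eef_pos'],s['joint_vel'].max(),s['joints'])
import pickle; pickle.dump(s,open('s3.pkl','wb'))
im=save('w3','wrist')
E
```

```text
3.25 [0.4783056  0.10100037 0.30037409] 0.0039274945725411205 [-2.38621026e-02 -2.09515728e-01  1.84656295e+00 -7.73319807e-04
  1.50489316e+00  1.73436482e+00]
```

View pics/w3.png

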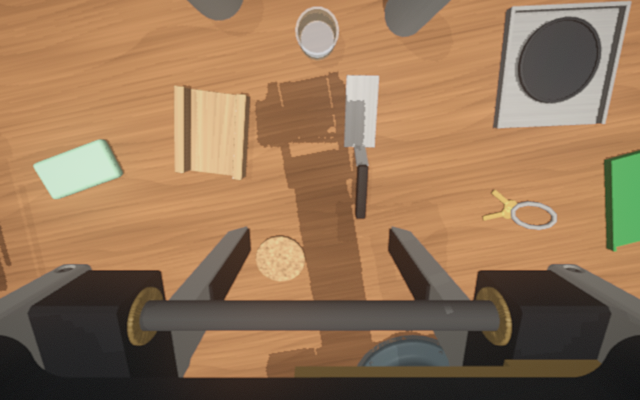

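```bash
python3 - <<'E'
from h import *
im=cv2.imread('pics/w3.png')
def crop(x0,y0,x1,y1,f): return cv2.resize(im[y0:y1,x0:x1],None,fx=f,fy=f,interpolation=cv2.INTER_CUBIC)
a=crop(165,75,265,190,4.0); b=crop(325,65,395,230,3.5)
cv2.imwrite('pics/c_triv.png',crop(165,75,265,190,5));cv2.imwrite('pics/c_turn.png',crop(335,65,385,225,3.7)); cv2.imwrite('pics/c_dish.png',crop(285,0,350,65,7))
E
```

```text
(no output)
```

View pics/c_triv.png

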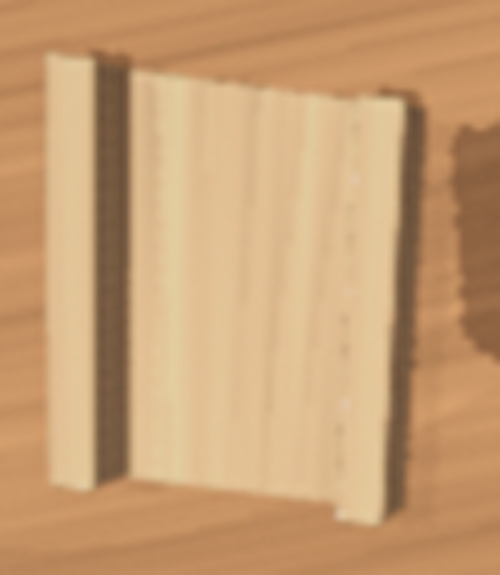

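View pics/c_turn.png

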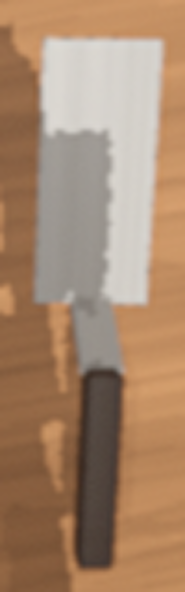

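View pics/c_dish.png

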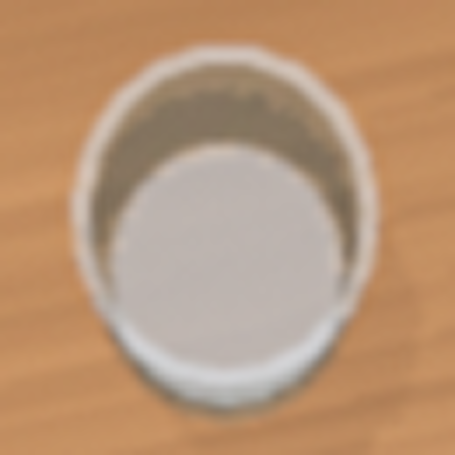

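```bash
cat > fit.py <<'E'
from h import *
import pickle
from scipy.optimize import least_squares
np.set_printoptions(precision=4,suppress=True)
def full(p,x0,y0,f): return np.array([[x0+(u+.5)/f-.5,y0+(v+.5)/f-.5] for u,v in p])
def fitse2(cam,st,model,px,x0):
    model=np.array(model)/1000.
    K,Rm,t,_=campose(cam,st)
    def pr(q):
        c,s=np.cos(q[2]),np.sin(q[2]); P=np.c_[q[0]+c*model[:,0]-s*model[:,1],q[1]+s*model[:,0]+c*model[:,1],model[:,2]]
        p=(P-t)@Rm; return np.c_[K[0,2]+K[0,0]*p[:,0]/-p[:,2],K[1,2]-K[1,1]*p[:,1]/-p[:,2]]
    r=least_squares(lambda q:(pr(q)-px).ravel(),x0,loss='soft_l1',x_scale=[.1,.1,1]); return r.x,(pr(r.x)-px)
E
python3 - <<'E'
from fit import *
s1=pickle.load(open('s1.pkl','rb'));s3=pickle.load(open('s3.pkl','rb'))
m=[(65,53,32),(65,39,32),(-65,53,32),(-65,39,32),(65,-53,32),(-65,-53,32),(-65,-39,32),(65,-39,32)]
p=full([(46,55),(95,58),(50,487),(97,490),(405,98),(383,523),(335,517),(358,98)],165,75,5)
q,r=fitse2('wrist',s3,m,p,[.58,.25,-.2]);print('trivet',q,np.degrees(q[2]),r)
m=[(55,25,2),(55,-25,2),(-55,-25,2),(-55,25,2),(-163,8,60),(-163,-8,60),(-78,8,60),(-78,-8,60)]
p=full([(44,38),(163,41),(147,303),(35,303),(79,566),(112,567),(84,371),(122,371)],335,65,3.7)
q,r=fitse2('wrist',s3,m,p,[.56,.02,-.2]);print('turner',q,np.degrees(q[2]),r)
m=[(85,85,14),(85,-85,14),(80,80,14),(80,-80,14),(-85,85,14),(-85,-85,14)]
p=full([(48,66),(532,45),(67,84),(513,69),(85,550),(518,536)],255,5,3.7)
q,r=fitse2('wrist',s1,m,p,[.56,-.29,-.1]);print('tray',q,np.degrees(q[2]),r)
e=full([(285,106),(127,280),(446,275),(287,453)],255,5,3.7)
w=ray2z('wrist',e,.014,s1);print(w,'slate c',(w[0]+w[3])/2,(w[1]+w[2])/2)
# dish rim ellipse + foot
e=full([(228,45),(72,205),(380,200)],285,0,7); w=ray2z('wrist',e,.045,s3);print('dish rim',w,(w[1]+w[2])/2,w[0])
e=full([(105,265),(345,265),(225,145),(225,368)],285,0,7); w=ray2z('wrist',e,.003,s3);print('dish inner floor',w,w.mean(0))
E
```

```text
trivet [ 0.5684  0.2576 -0.3105] -17.790457687094797 [[ 0.0773 -0.3731]
 [-0.1982  0.2669]
 [ 0.2097 -0.4066]
 [-0.38    0.0552]
 [-0.1104  0.3497]
 [-0.1136  0.3813]
 [ 0.7893  0.5331]
 [-0.1027 -0.873 ]]
turner [ 0.5582  0.0176 -0.204 ] -11.687354123432057 [[ 0.0608 -0.282 ]
 [-0.1996 -0.53  ]
 [-0.5989 -0.076 ]
 [-0.2753 -0.5741]
 [-0.9409  1.1808]
 [ 0.3193  1.0693]
 [ 0.5487 -0.1173]
 [ 0.9967  0.0581]]
tray [ 0.5642 -0.2884 -0.1454] -8.327958401900133 [[ 0.2871  0.3158]
 [-0.0748  0.4884]
 [-0.7205 -0.4019]
 [ 1.0791 -1.4893]
 [ 0.0946  0.6284]
 [-0.5587  0.0702]]
[[ 0.6334 -0.2965  0.014 ]
 [ 0.5873 -0.2291  0.014 ]
 [ 0.5676 -0.3456  0.014 ]
 [ 0.5154 -0.2769  0.014 ]] slate c [ 0.5744 -0.2867  0.014 ] [ 0.5774 -0.2873  0.014 ]
dish rim [[0.703  0.0612 0.045 ]
 [0.6819 0.0963 0.045 ]
 [0.6715 0.0369 0.045 ]] [0.6767 0.0666 0.045 ] [0.703  0.0612 0.045 ]
dish inner floor [[0.6817 0.0926 0.003 ]
 [0.672  0.0416 0.003 ]
 [0.6994 0.0628 0.003 ]
 [0.657  0.0709 0.003 ]] [0.6775 0.067  0.003 ]
```

Call:
move_arm(motion=[{"tx": -12, "ty": -30, "tz": -30, "twist": -1}, {"tx": -26, "ty": -61, "tz": -80, "twist": -1}, {"tx": -26, "ty": -61, "tz": -135, "twist": -1}, {"tx": -26, "ty": -61, "tz": -185, "twist": -1}, {"tx": -26, "ty": -61, "tz": -225, "twist": -1}, {"tx": -26, "ty": -61, "tz": -250, "twist": -1}, {"tx": -26, "ty": -61, "tz": -264, "twist": -1}, {"tx": -26, "ty": -61, "tz": -269, "twist": -1}, {"tx": -26, "ty": -61, "tz": -269, "twist": -1}])

```text
time_s: 4.42
eef_pos: [0.4529, 0.0395, 0.032]
tcp_rot: [0.0, -0.631, 0.776, -0.001]
wrist_force: [0.7, 0.4, 0.2]
width: 0.094
```

```bash
python3 - <<'E'
from fit import *
s=manip.read_state(); print(s['time_s'],s['eef_pos'],s['joint_vel'].max(),s['wrist_force'])
pickle.dump(s,open('s4.pkl','wb'))
save('w4','wrist')
E
```

```text
4.425 [0.4529 0.0395 0.032 ] 0.004726663743354973 [0.6607 0.3762 0.1731]
```

View pics/w4.png

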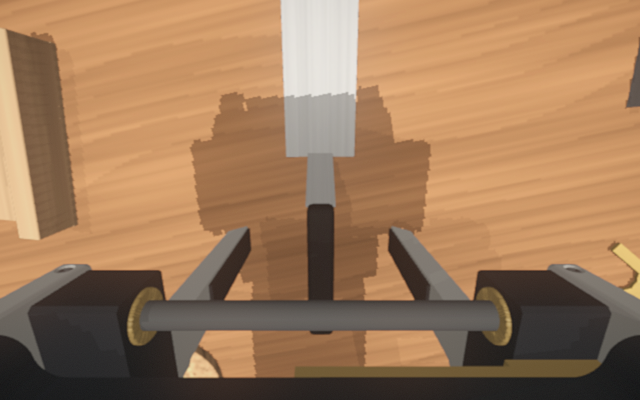

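The handle is centred between the fingers at column 320, so I'll close the gripper.

Call:
move_arm(motion=[{"tx": 0, "ty": 0, "tz": -1, "twist": 0}, {"tx": 0, "ty": 0, "tz": -1, "twist": 0}, {"tx": 0, "ty": 0, "tz": -1, "twist": 0}, {"tx": 0, "ty": 0, "tz": -1, "twist": 0}, {"tx": 0, "ty": 0, "tz": -1, "twist": 0}, {"tx": 0, "ty": 0, "tz": -1, "twist": 0}], hand=0, force=60)

```text
time_s: 5.22
eef_pos: [0.4532, 0.0396, 0.0313]
tcp_rot: [0.0, -0.631, 0.776, -0.001]
wrist_force: [-0.2, -0.4, 0.3]
width: 0.0373
```

```bash
python3 - <<'E'
from fit import *
s=manip.read_state(); print(s['time_s'],s['eef_pos'],s['joint_vel'].max(),s['wrist_force'],s['width'])
pickle.dump(s,open('s5.pkl','wb'))
im=save('w5','wrist'); c=im[0:170,260:380,::-1]; cv2.imwrite('pics/w5c.png',cv2.resize(c,None,fx=3.5,fy=3.5,interpolation=cv2.INTER_CUBIC))
E
```

```text
5.225 [0.4532 0.0396 0.0313] 0.0014014979179168508 [-0.2236 -0.3633  0.2527] 0.03727078393529369
```

View pics/w5c.png

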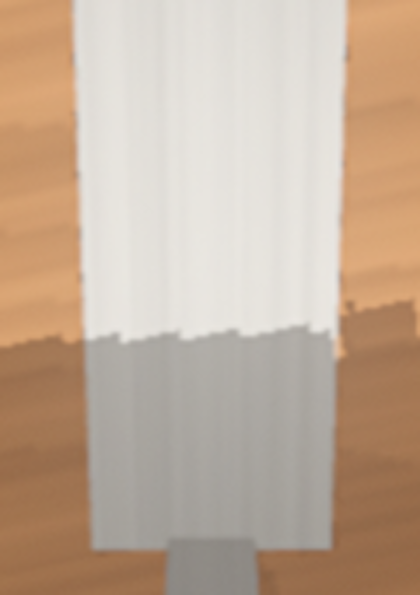

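Call:
move_arm(motion=[{"tx": 0, "ty": 0, "tz": 0, "twist": 0}, {"tx": 0, "ty": 0, "tz": 0, "twist": 0}, {"tx": 0, "ty": 0, "tz": 0, "twist": 0}, {"tx": 0, "ty": 0, "tz": 0, "twist": 0}, {"tx": 0, "ty": 0, "tz": 0, "twist": 0}], hand=0, force=60)

```text
time_s: 5.9
eef_pos: [0.4531, 0.0396, 0.0313]
tcp_rot: [0.0, -0.631, 0.776, -0.001]
wrist_force: [0.2, -1.1, 0.6]
width: 0.0154
```

```bash
python3 - <<'E'
from fit import *
s=manip.read_state(); print(s['time_s'],s['eef_pos'],s['joint_vel'].max(),s['wrist_force'],s['torque'],s['width'])
pickle.dump(s,open('s6.pkl','wb'))
im=save('w6','wrist'); c=im[0:170,260:380,::-1]; cv2.imwrite('pics/w6c.png',cv2.resize(c,None,fx=3.5,fy=3.5,interpolation=cv2.INTER_CUBIC))
E
```

```text
5.9 [0.4531 0.0396 0.0313] 0.001990928626602607 [ 0.2114 -1.0599  0.5523] [-0.012   0.0263 -0.0638] 0.015391179083818962
```

View pics/w6c.png

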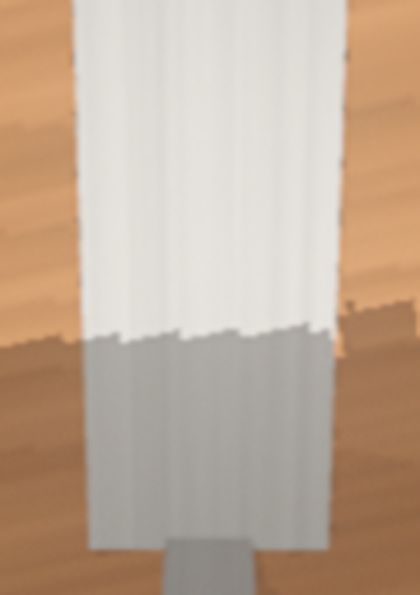

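```bash
python3 - <<'E'
from fit import *
s=pickle.load(open('s6.pkl','rb'))
p=full([(89,549),(330,549),(75,5),(347,5)],260,0,3.5)
w=ray2z('wrist',p,.002,s);print(w)
L=w[2]-w[0];Rr=w[3]-w[1];print([np.degrees(np.arctan2(v[1],v[0])) for v in (L,Rr)], np.linalg.norm(w[0]-w[1]))
b=(w[0]+w[1])/2; f=(w[2]+w[3])/2; d=f-b; print('yaw',np.degrees(np.arctan2(d[1],d[0])))
q=s['tcp_rot']; Rm=q2m(q); print('tool -y yaw',np.degrees(np.arctan2(-Rm[1,1],-Rm[0,1])), 'tilt',Rm[:,2])
print('back edge in tool', (b-s['eef_pos'])@Rm)
E
```

```text
[[ 0.5094  0.0535  0.002 ]
 [ 0.4991  0.0039  0.002 ]
 [ 0.6069  0.0326  0.002 ]
 [ 0.5966 -0.0164  0.002 ]]
[np.float64(-12.11167533390724), np.float64(-11.747036456040606)] 0.050740520670033755
yaw -11.929365692490443
tool -y yaw -11.7807472387579 tilt [ 0.0012 -0.001  -1.    ]
back edge in tool [ 0.0002 -0.0522  0.0293]
```

Call:
move_arm(motion=[{"tx": 0, "ty": 0, "tz": 15, "twist": 0}, {"tx": -15, "ty": -10, "tz": 40, "twist": 0}, {"tx": -35, "ty": -40, "tz": 60, "twist": 0.5}, {"tx": -55, "ty": -85, "tz": 60, "twist": 1}, {"tx": -75, "ty": -135, "tz": 60, "twist": 2}, {"tx": -90, "ty": -185, "tz": 60, "twist": 3}, {"tx": -103, "ty": -235, "tz": 60, "twist": 3.4}, {"tx": -103, "ty": -275, "tz": 55, "twist": 3.4}, {"tx": -103, "ty": -293, "tz": 45, "twist": 3.4}, {"tx": -103, "ty": -293, "tz": 40, "twist": 3.4}, {"tx": -103, "ty": -293, "tz": 40, "twist": 3.4}])

```text
time_s: 7.32
eef_pos: [0.3499, -0.2523, 0.0711]
tcp_rot: [0.0, -0.654, 0.757, -0.0]
wrist_force: [0.7, -0.0, -0.5]
width: 0.0153
```

```bash
python3 - <<'E'
from fit import *
s=manip.read_state(); print(s['time_s'],s['eef_pos'],s['joint_vel'].max(),s['wrist_force'],s['torque'],s['width'])
pickle.dump(s,open('s7.pkl','wb'))
im=save('w7','wrist')
save('t7','top')
print([ray2z('top',[[d['box'][0],d['box'][1]],[d['box'][2],d['box'][3]]],0.) for d in manip.spot_in('top','carabiner')[:1]])
E
```

```text
7.325 [ 0.3499 -0.2523  0.0711] 0.012008287941277056 [ 0.7005 -0.033  -0.5321] [ 0.0633  0.1172 -0.0314] 0.015262817333211503
[]
```

View pics/w7.png

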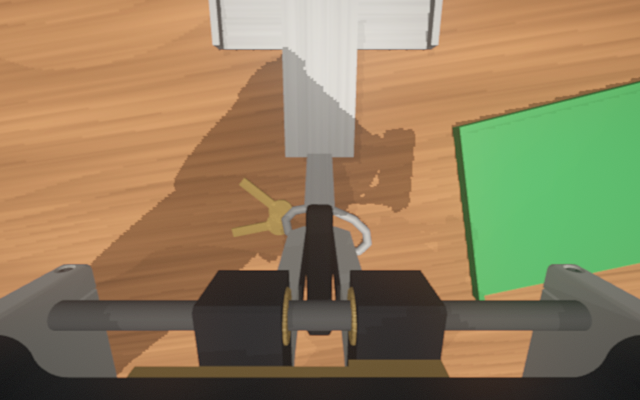

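View pics/t7.png

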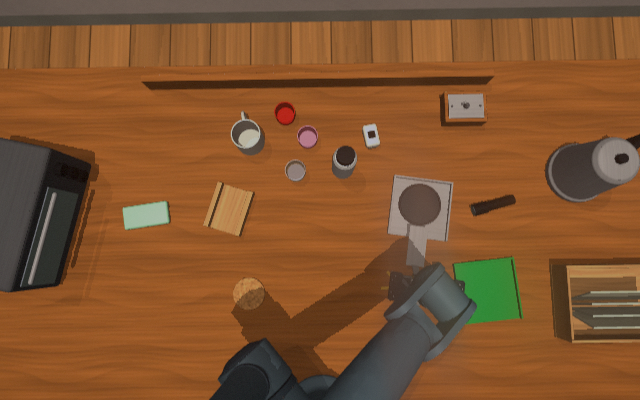

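```bash
python3 - <<'E'
from fit import *
s=pickle.load(open('s7.pkl','rb'))
w=ray2z('wrist',[[211,47],[439,47]],.014,s); w2=ray2z('wrist',[[330,205],[240,180],[300,207]],.008,s)
Rm=q2m(s['tcp_rot']);a=-Rm[:,1][:2];n=np.array([-a[1],a[0]]);print('axis',a,np.degrees(np.arctan2(a[1],a[0])))
for x in list(w)+list(w2): d=(x-s['eef_pos'])[:2]; print(x,'fwd',d@a,'left',d@n)
d=w[0]-w[1]; print('tray yaw',np.degrees(np.arctan2(d[1],d[0]))-90)
print('slate',[ (np.array(c)-s['eef_pos'][:2])@np.c_[a,n] for c in [(.576,-.287),(.5642,-.2884)]])
p=manip.get_calibration('wrist')
# slate in top t7
E
```

```text
axis [ 0.9894 -0.1451] -8.343679883476668
[ 0.4921 -0.1901  0.014 ] fwd 0.13174079308313852 left 0.08217983104774464
[ 0.4669 -0.3611  0.014 ] fwd 0.13163525265913067 left -0.09065422857621502
[ 0.3537 -0.2626  0.008 ] fwd 0.005287077161625314 left -0.009544321944183306
[ 0.3877 -0.1877  0.008 ] fwd 0.02804473441979993 left 0.06943670740512542
[ 0.3558 -0.2357  0.008 ] fwd 0.003413733419849803 left 0.017365924822817094
tray yaw -8.378667316655097
slate [array([ 0.2288, -0.0015]), array([ 0.2173, -0.0046])]
```

Call:
move_arm(motion=[{"tx": 0, "ty": -1.5, "tz": -15, "twist": 0}, {"tx": 0, "ty": -1.5, "tz": -28, "twist": 0}, {"tx": 0, "ty": -1.5, "tz": -34, "twist": 0}, {"tx": 0, "ty": -1.5, "tz": -36.4, "twist": 0}, {"tx": 0, "ty": -1.5, "tz": -36.4, "twist": 0}])

```text
time_s: 8.1
eef_pos: [0.3504, -0.2543, 0.0351]
tcp_rot: [0.0, -0.654, 0.756, -0.001]
wrist_force: [0.3, -0.0, -1.5]
width: 0.0158
```

```bash
python3 - <<'E'
from fit import *
s=manip.read_state(); print(s['time_s'],s['eef_pos'],s['wrist_force'],s['torque'])
E
```

```text
8.1 [ 0.3504 -0.2543  0.0351] [ 0.2741 -0.0232 -1.5251] [0.0485 0.0946 0.0586]
```

Call:
move_arm(motion=[{"tx": 9.9, "ty": -1.5, "tz": -0.4, "twist": 0}, {"tx": 19.8, "ty": -2.9, "tz": -0.5, "twist": 0}, {"tx": 29.7, "ty": -4.4, "tz": -0.5, "twist": 0}, {"tx": 39.6, "ty": -5.8, "tz": -0.5, "twist": 0}, {"tx": 49.5, "ty": -7.3, "tz": -0.5, "twist": 0}, {"tx": 59.4, "ty": -8.7, "tz": -0.5, "twist": 0}])

```text
time_s: 8.85
eef_pos: [0.4104, -0.263, 0.0346]
tcp_rot: [0.0, -0.654, 0.756, -0.001]
wrist_force: [-3.1, -0.6, 0.4]
width: 0.0153
```

```bash
python3 - <<'E'
from fit import *
s=manip.read_state(); print(s['time_s'],s['eef_pos'],s['wrist_force'],s['torque'])
pickle.dump(s,open('s8.pkl','wb'))
im=save('w8','wrist')
E
```

```text
8.85 [ 0.4104 -0.263   0.0346] [-3.1383 -0.6178  0.3598] [ 0.1129  0.5504 -0.0458]
```

View pics/w8.png

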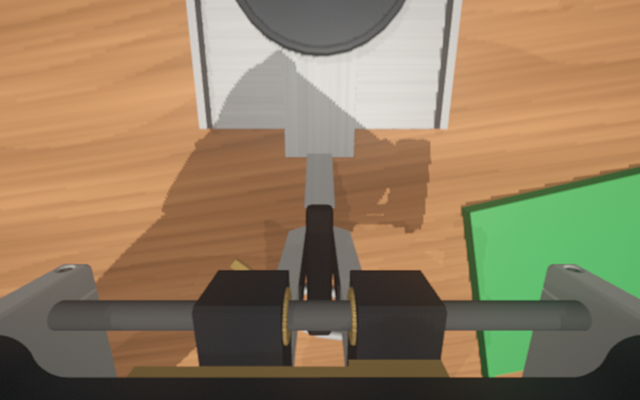

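Call:
move_arm(motion=[{"tx": 9.9, "ty": -1.5, "tz": 0, "twist": 0}, {"tx": 19.8, "ty": -2.9, "tz": 0, "twist": 0}, {"tx": 29.7, "ty": -4.4, "tz": 0, "twist": 0}, {"tx": 39.6, "ty": -5.8, "tz": 0, "twist": 0}, {"tx": 47.5, "ty": -7.0, "tz": 0, "twist": 0}, {"tx": 53, "ty": -7.8, "tz": 0, "twist": 0}, {"tx": 53, "ty": -7.8, "tz": 0, "twist": 0}])

```text
time_s: 9.78
eef_pos: [0.4651, -0.2713, 0.0349]
tcp_rot: [0.001, -0.654, 0.756, -0.002]
wrist_force: [0.1, 1.4, -2.8]
width: 0.0154
```

```bash
python3 - <<'E'
from fit import *
s=manip.read_state(); print(s['time_s'],s['eef_pos'],s['wrist_force'],s['torque'])
pickle.dump(s,open('s9.pkl','wb'))
im=save('w9','wrist')
E
```

```text
9.775 [ 0.4651 -0.2713  0.0349] [ 0.1191  1.4258 -2.8201] [0.0301 0.2174 0.0409]
```

View pics/w9.png

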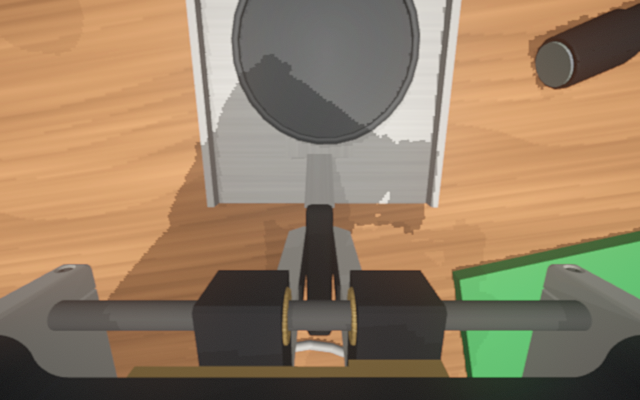

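```bash
python3 - <<'E'
from fit import *
s=pickle.load(open('s9.pkl','rb'))
Rm=q2m(s['tcp_rot']);a=-Rm[:,1][:2];n=np.array([-a[1],a[0]]);print(np.degrees(np.arctan2(a[1],a[0])),Rm[:,2])
im=cv2.imread('pics/w9.png')
cv2.imwrite('pics/w9c.png',cv2.resize(im[0:215,185:465],None,fx=2.7,fy=2.7,interpolation=cv2.INTER_CUBIC))
for px,z in [((233,42),.018),((420,42),.018),((326,143),.014),((285,156),.005),((356,156),.005),((208,206),.014),((438,206),.014)]:
  d=(ray2z('wrist',px,z,s)[0]-s['eef_pos'])[:2]; print(px,'fwd',d@a,'left',d@n)
E
```

```text
-8.289909840868422 [ 0.0037 -0.002  -1.    ]
(233, 42) fwd 0.1251791779526184 left 0.054197396260008024
(420, 42) fwd 0.12515529374698542 left -0.06328289095123873
(326, 143) fwd 0.06262211683828726 left -0.004704128906636765
(285, 156) fwd 0.05264414829085768 left 0.025322114867217135
(356, 156) fwd 0.052629161208852034 left -0.027157149496397737
(208, 206) fwd 0.01680263661873821 left 0.08246866887640598
(438, 206) fwd 0.01674683802761948 left -0.08800789009759934
```

View pics/w9c.png

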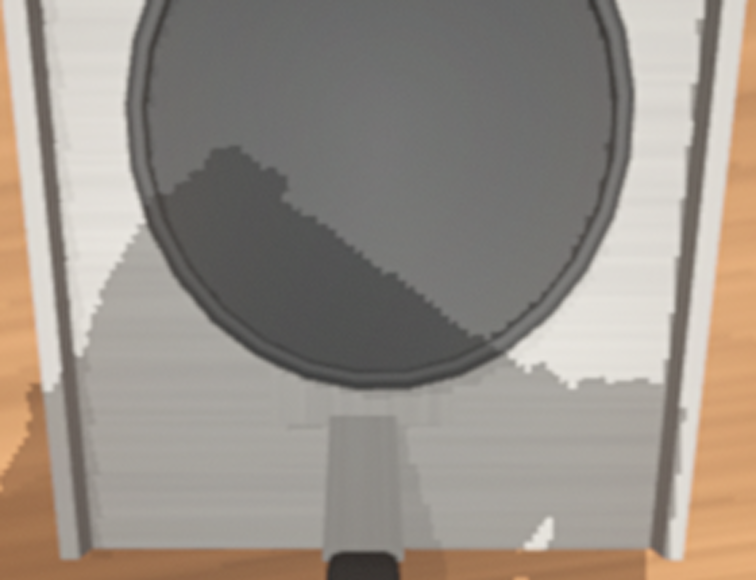

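Call:
move_arm(motion=[{"tx": 4, "ty": -0.6, "tz": 0, "twist": 0}, {"tx": 8, "ty": -1.2, "tz": 0, "twist": 0}, {"tx": 8, "ty": -1.2, "tz": 1, "twist": 0}, {"tx": 8, "ty": -1.2, "tz": 4, "twist": 0}, {"tx": 8, "ty": -1.2, "tz": 8, "twist": 0}, {"tx": 8, "ty": -1.2, "tz": 12, "twist": 0}, {"tx": 8, "ty": -1.2, "tz": 15, "twist": 0}, {"tx": 8, "ty": -1.2, "tz": 15, "twist": 0}])

```text
time_s: 10.82
eef_pos: [0.4731, -0.2727, 0.0503]
tcp_rot: [0.001, -0.654, 0.756, -0.002]
wrist_force: [-0.1, -0.7, -3.0]
width: 0.0155
```

```bash
python3 - <<'E'
from fit import *
s=manip.read_state(); print(s['time_s'],s['eef_pos'],s['wrist_force'],s['torque'])
pickle.dump(s,open('s10.pkl','wb'))
im=save('w10','wrist');save('t10','top');save('sd10','side')
E
```

```text
10.825 [ 0.4731 -0.2727  0.0503] [-0.1466 -0.6637 -2.9733] [0.1238 0.3798 0.0319]
```

View pics/w10.png

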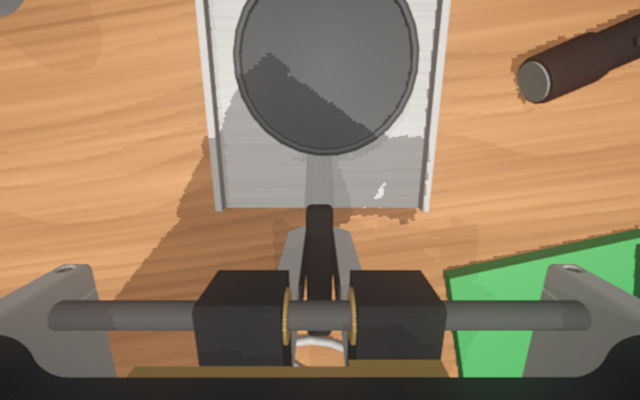

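View pics/sd10.png

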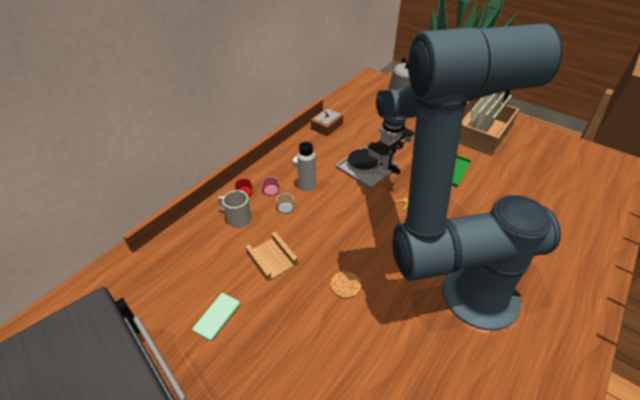

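Call:
move_arm(motion=[{"tx": -1.2, "ty": 1, "tz": 2, "twist": 0}, {"tx": -3.6, "ty": 3, "tz": 5, "twist": 0}, {"tx": -7, "ty": 7, "tz": 9, "twist": 0}, {"tx": -12, "ty": 13, "tz": 14, "twist": 0}, {"tx": -18, "ty": 20, "tz": 21, "twist": 0}, {"tx": -25, "ty": 29, "tz": 29, "twist": 0}, {"tx": -32, "ty": 38, "tz": 38, "twist": 0}, {"tx": -38, "ty": 45, "tz": 45, "twist": 0}, {"tx": -43, "ty": 51, "tz": 51, "twist": 0}, {"tx": -46.5, "ty": 55, "tz": 55, "twist": 0}, {"tx": -49, "ty": 58.5, "tz": 58.5, "twist": 0}, {"tx": -50, "ty": 60, "tz": 60, "twist": 0}])

```text
time_s: 12.48
eef_pos: [0.4227, -0.2123, 0.1099]
tcp_rot: [0.001, -0.654, 0.756, -0.002]
wrist_force: [-0.1, -0.3, -3.2]
width: 0.0154
```

Call:
move_arm(motion=[{"tx": 0, "ty": 4.5, "tz": 0, "twist": 0}, {"tx": 0, "ty": 13.5, "tz": 0, "twist": 0}, {"tx": 0, "ty": 27, "tz": 0, "twist": 0}, {"tx": 0, "ty": 45, "tz": 0, "twist": 0}, {"tx": 0, "ty": 67.5, "tz": 0, "twist": 0}, {"tx": 0, "ty": 94.5, "tz": 0, "twist": 0}, {"tx": 0, "ty": 121.5, "tz": 0, "twist": 0}, {"tx": 0, "ty": 144, "tz": 0, "twist": 0}, {"tx": 0, "ty": 162, "tz": 0, "twist": 0}, {"tx": 0, "ty": 175.5, "tz": 0, "twist": 0}, {"tx": 0, "ty": 184.5, "tz": 0, "twist": 0}, {"tx": 0, "ty": 189, "tz": 0, "twist": 0}])

```text
time_s: 13.98
eef_pos: [0.4227, -0.0228, 0.1099]
tcp_rot: [0.001, -0.654, 0.756, -0.002]
wrist_force: [0.0, -0.1, -2.7]
width: 0.0155
```

```bash
python3 - <<'E'
from fit import *
s=manip.read_state(); print(s['time_s'],s['eef_pos'],s['wrist_force'],s['torque'],s['joints'])
pickle.dump(s,open('s11.pkl','wb'))
im=save('w11','wrist')
E
```

```text
13.975 [ 0.4227 -0.0228  0.1099] [ 0.0338 -0.1069 -2.6927] [ 0.1168  0.3754 -0.0055] [-0.3227 -0.2011  2.197  -0.0008  1.1417  1.3929]
```

View pics/w11.png

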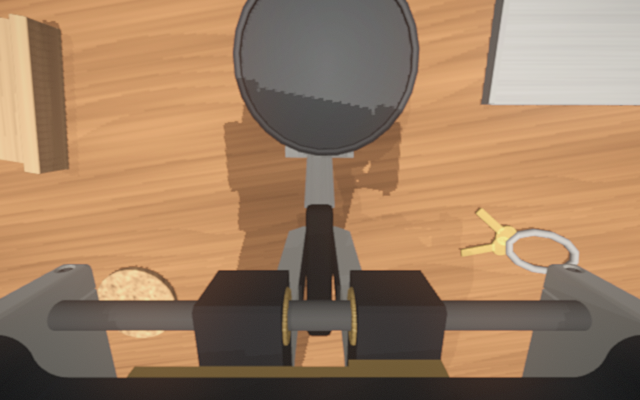

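Call:
move_arm(motion=[{"tx": 0, "ty": 4.5, "tz": 0, "twist": -0.1}, {"tx": 0, "ty": 13.5, "tz": 0, "twist": -0.4}, {"tx": 0, "ty": 27, "tz": 0, "twist": -0.7}, {"tx": 1, "ty": 45, "tz": 0, "twist": -1.2}, {"tx": 2, "ty": 67.5, "tz": 0, "twist": -1.8}, {"tx": 3, "ty": 94.5, "tz": 0, "twist": -2.5}, {"tx": 4, "ty": 121.5, "tz": 0, "twist": -3.2}, {"tx": 5, "ty": 144, "tz": 0, "twist": -3.8}, {"tx": 6, "ty": 162, "tz": 0, "twist": -4.3}, {"tx": 7, "ty": 175.5, "tz": 0, "twist": -4.7}, {"tx": 7, "ty": 184.5, "tz": 0, "twist": -4.9}, {"tx": 7, "ty": 189, "tz": 0, "twist": -5}])

```text
time_s: 15.52
eef_pos: [0.4295, 0.167, 0.1098]
tcp_rot: [0.001, -0.621, 0.784, -0.002]
wrist_force: [-0.3, 0.5, -2.9]
width: 0.0154
```

Call:
move_arm(motion=[{"tx": 0.5, "ty": 3, "tz": 0, "twist": -0.1}, {"tx": 1.5, "ty": 9.3, "tz": 0, "twist": -0.3}, {"tx": 3, "ty": 18.6, "tz": 0, "twist": -0.6}, {"tx": 5, "ty": 31, "tz": 0, "twist": -1.1}, {"tx": 8, "ty": 46.5, "tz": 0, "twist": -1.6}, {"tx": 11, "ty": 65, "tz": 0, "twist": -2.3}, {"tx": 14, "ty": 83.5, "tz": 0, "twist": -2.9}, {"tx": 16.5, "ty": 99, "tz": 0, "twist": -3.4}, {"tx": 18.5, "ty": 111.5, "tz": 0, "twist": -3.9}, {"tx": 20, "ty": 121, "tz": 0, "twist": -4.2}, {"tx": 21, "ty": 127, "tz": 0, "twist": -4.4}, {"tx": 21.5, "ty": 130, "tz": 0, "twist": -4.5}])

```text
time_s: 17.02
eef_pos: [0.451, 0.2971, 0.1097]
tcp_rot: [0.001, -0.589, 0.808, -0.002]
wrist_force: [1.2, 0.6, -3.8]
width: 0.0158
```

```bash
python3 - <<'E'
from fit import *
s=manip.read_state(); print(s['time_s'],s['eef_pos'],s['wrist_force'],s['torque'],s['joints'])
pickle.dump(s,open('s12.pkl','wb'))
im=save('w12','wrist')
E
```

```text
17.025 [0.451  0.2971 0.1097] [ 1.2247  0.5505 -3.7962] [0.1919 0.3019 0.003 ] [ 0.3741  0.0979  1.9115 -0.0034  1.1303  2.2563]
```

View pics/w12.png

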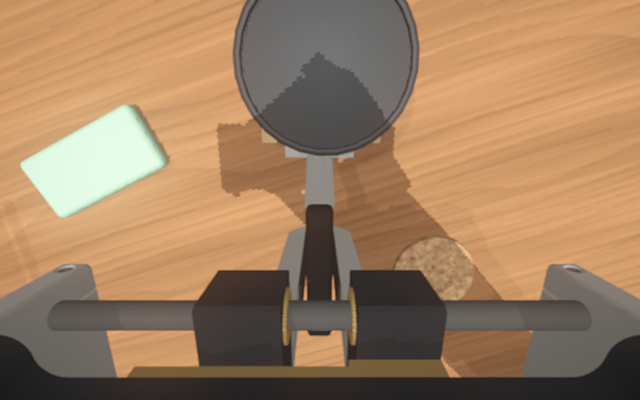

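```bash
python3 - <<'E'
from fit import *
s=pickle.load(open('s12.pkl','rb'))
Rm=q2m(s['tcp_rot']);a=-Rm[:,1][:2];a/=np.linalg.norm(a);n=np.array([-a[1],a[0]]);print('yaw',np.degrees(np.arctan2(a[1],a[0])))
z=s['eef_pos'][2]
def loc(px,z): 
  d=(ray2z('wrist',px,z,s)[0]-s['eef_pos'])[:2]; return np.array([d@a,d@n])
im=cv2.imread('pics/w12.png'); im=im[100:170,240:410]; cv2.imwrite('pics/w12c.png',cv2.resize(im,None,fx=4.5,fy=4.5,interpolation=cv2.INTER_CUBIC))
l,r=loc((234,55),z-.0163),loc((418,55),z-.0163); b=loc((326,155.5),z-.0163);print(l,r,b)
# predicted trivet rail front points
q=(.5684,.2576,-.3105);c,sn=np.cos(q[2]),np.sin(q[2])
for m in [(-65,53),(-65,39),(-65,-39),(-65,-53)]:
  P=[q[0]+(c*m[0]-sn*m[1])/1e3,q[1]+(sn*m[0]+c*m[1])/1e3,.032]; print(m,proj('wrist',P,s), (np.array(P[:2])-s['eef_pos'][:2])@np.c_[a,n])
print('triv c',(np.array(q[:2])-s['eef_pos'][:2])@np.c_[a,n])
E
```

```text
yaw -17.760652818069076
[0.1176 0.0539] [ 0.1176 -0.0626] [ 0.0544 -0.0047]
(-65, 53) [[262.0411 143.2195]] [0.0589 0.0512]
(-65, 39) [[277.6484 143.2234]] [0.0589 0.0372]
(-65, -39) [[364.5927 143.2447]] [ 0.0588 -0.0408]
(-65, -53) [[380.1963 143.2485]] [ 0.0588 -0.0548]
triv c [ 0.1238 -0.0018]
```

View pics/w12c.png

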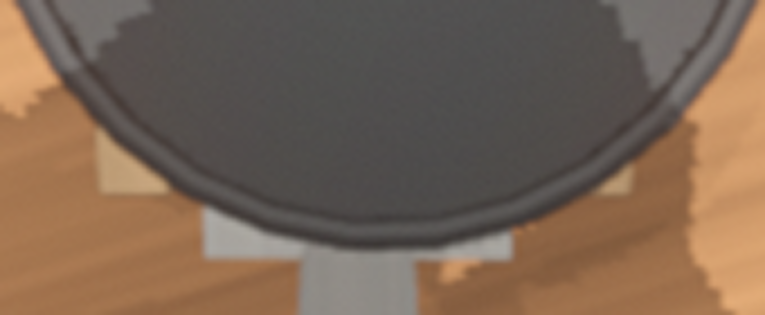

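Call:
move_arm(motion=[{"tx": 1, "ty": 0, "tz": -1, "twist": 0}, {"tx": 2.5, "ty": 0, "tz": -4, "twist": 0}, {"tx": 4.5, "ty": -0.2, "tz": -9, "twist": 0}, {"tx": 6.5, "ty": -0.3, "tz": -16, "twist": 0}, {"tx": 8, "ty": -0.5, "tz": -23, "twist": 0}, {"tx": 9.2, "ty": -0.5, "tz": -30, "twist": 0}, {"tx": 9.9, "ty": -0.5, "tz": -35, "twist": 0}, {"tx": 9.9, "ty": -0.5, "tz": -38, "twist": 0}, {"tx": 9.9, "ty": -0.5, "tz": -39, "twist": 0}, {"tx": 9.9, "ty": -0.5, "tz": -39, "twist": 0}])

```text
time_s: 18.32
eef_pos: [0.4611, 0.2968, 0.0709]
tcp_rot: [0.001, -0.589, 0.808, -0.002]
wrist_force: [0.0, 0.5, -3.0]
width: 0.0154
```

```bash
python3 - <<'E'
from fit import *
s=manip.read_state(); print(s['time_s'],s['eef_pos'],s['wrist_force'])
pickle.dump(s,open('s13.pkl','wb'))
im=save('w13','wrist'); t=save('t13','top'); d=save('sd13','side')
for c in ['top','side']: print([(r['conf'],r['at'],ray2z(c,r['at'],s['eef_pos'][2]-.0293)[0]) for r in manip.place_of(c,'slate')[:2]])
a=cv2.resize(im[60:175,215:435,::-1],None,fx=3.4,fy=3.4,interpolation=cv2.INTER_CUBIC); cv2.imwrite('pics/w13c.png',a)
a=cv2.resize(d[215:295,230:330,::-1],None,fx=7,fy=7,interpolation=cv2.INTER_CUBIC); cv2.imwrite('pics/sd13c.png',a)
a=cv2.resize(t[160:280,170:310,::-1],None,fx=4.5,fy=4.5,interpolation=cv2.INTER_CUBIC); cv2.imwrite('pics/t13c.png',a)
E
```

```text
18.325 [0.4611 0.2968 0.0709] [ 0.0499  0.515  -2.9641]
[(0.91, [229.7, 206.9], array([0.5742, 0.2482, 0.0416]))]
[]
```

View pics/w13c.png

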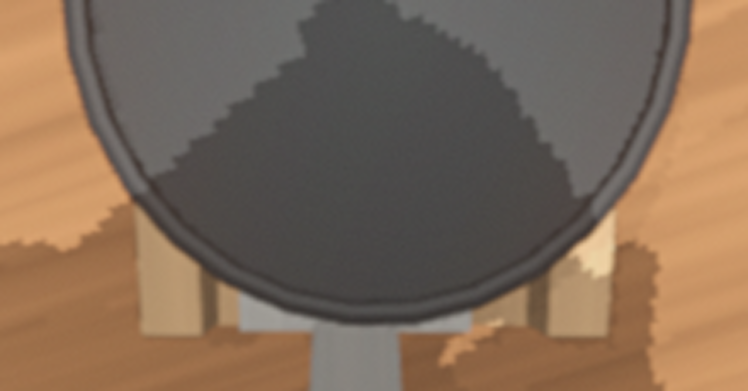

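View pics/sd13c.png

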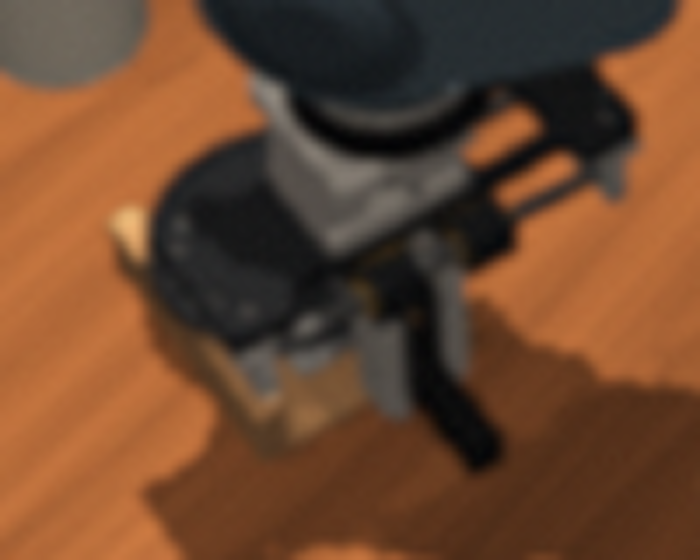

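View pics/t13c.png

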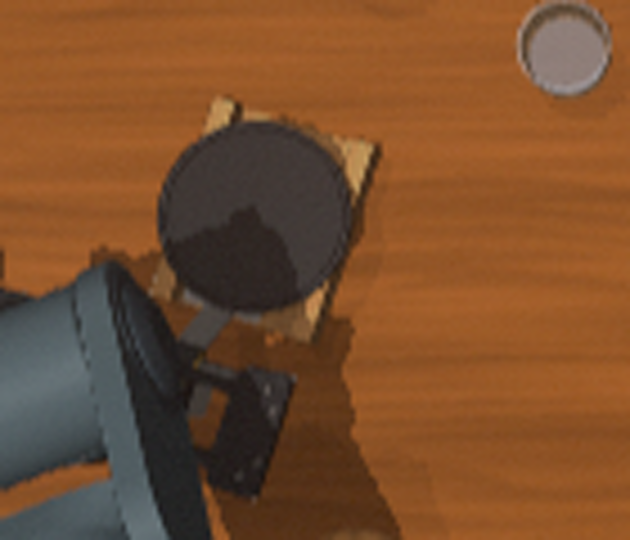

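```bash
python3 - <<'E'
from fit import *
s=pickle.load(open('s13.pkl','rb')); z=s['eef_pos'][2]
Rm=q2m(s['tcp_rot']);a=-Rm[:,1][:2];a/=np.linalg.norm(a);n=np.array([-a[1],a[0]])
P=full([(141,335),(205,335),(549,335),(609,335)],215,60,3.4)
for p in P: d=(ray2z('wrist',p,.032,s)[0]-s['eef_pos'])[:2]; print('rail',d@a,d@n)
P=full([(64,0),(692,0),(378,325)],215,60,3.4)
for p in P: d=(ray2z('wrist',p,z-.0163,s)[0]-s['eef_pos'])[:2]; print('slate',d@a,d@n)
P=full([(158,216),(353,216),(255,120),(255,313)],170,160,4.5); w=ray2z('top',P,z-.0163); print(w,w.mean(0),np.linalg.norm(w[0]-w[1]),np.linalg.norm(w[2]-w[3]))
c=w.mean(0)[:2]; print('top slate rel tcp',(c-s['eef_pos'][:2])@np.c_[a,n])
# trivet in top0 crop (2.8x, offset 190,90): rail tops
P=full([(80,257),(38,380)],190,90,2.8); print('top trivet left rail outer',ray2z('top',P,.032))
P=full([(210,97),(381,146),(357,145),(300,338),(152,295)],170,160,4.5); print(P); 
q=(.5684,.2576,-.3105);c,sn=np.cos(q[2]),np.sin(q[2])
for m in [(65,53),(65,-53),(-65,-53),(-65,53)]: print(m,proj('top',[q[0]+(c*m[0]-sn*m[1])/1e3,q[1]+(sn*m[0]+c*m[1])/1e3,.032])*1)
E
```

```text
rail 0.049973715180948404 0.04872237211313758
rail 0.049970309955738555 0.03417832966875422
rail 0.049952008586685956 -0.043988567345115415
rail 0.049948816783846536 -0.057621062439967674
slate 0.11490786707169212 0.05447668437260391
slate 0.11487212521689918 -0.06291803058625599
slate 0.05457230733791949 -0.004585067495892127
[[0.5719 0.3147 0.0546]
 [0.5702 0.1948 0.0546]
 [0.6307 0.2556 0.0546]
 [0.5115 0.2545 0.0546]] [0.5711 0.2549 0.0546] 0.11998255123247879 0.11921146167647226
top slate rel tcp [ 0.1176 -0.0064]
top trivet left rail outer [[0.6481 0.2832 0.032 ]
 [0.5242 0.3239 0.032 ]]
[[216.2778 181.1667]
 [254.2778 192.0556]
 [248.9444 191.8333]
 [236.2778 234.7222]
 [203.3889 225.1667]]
(65, 53) [[216.4888 182.0707]]
(65, -53) [[252.0454 192.8836]]
(-65, -53) [[237.7145 237.0086]]
(-65, 53) [[201.8145 225.938 ]]
```

Slate and rails agree to within about 0.5 mm. Lowering gently.

Call:
move_arm(motion=[{"tx": 0, "ty": 0, "tz": -3, "twist": 0}, {"tx": 0, "ty": 0, "tz": -6, "twist": 0}, {"tx": 0, "ty": 0, "tz": -7.5, "twist": 0}, {"tx": 0, "ty": 0, "tz": -8.5, "twist": 0}, {"tx": 0, "ty": 0, "tz": -9.5, "twist": 0}, {"tx": 0, "ty": 0, "tz": -10.5, "twist": 0}, {"tx": 0, "ty": 0, "tz": -11.5, "twist": 0}, {"tx": 0, "ty": 0, "tz": -13, "twist": 0}, {"tx": 0, "ty": 0, "tz": -16, "twist": 0}, {"tx": 0, "ty": 0, "tz": -20, "twist": 0}, {"tx": 0, "ty": 0, "tz": -23, "twist": 0}, {"tx": 0, "ty": 0, "tz": -23, "twist": 0}])

```text
time_s: 20.08
eef_pos: [0.4608, 0.2967, 0.0476]
tcp_rot: [0.0, -0.59, 0.808, -0.002]
wrist_force: [0.6, -0.2, -1.8]
width: 0.0154
```

```bash
python3 - <<'E'
from fit import *
s=manip.read_state(); print(s['time_s'],s['eef_pos'],s['wrist_force'],s['torque'])
pickle.dump(s,open('s14.pkl','wb'))
im=save('w14','wrist')
Rm=q2m(s['tcp_rot']);a=-Rm[:,1][:2];print(a/np.linalg.norm(a))
E
```

```text
20.075 [0.4608 0.2967 0.0476] [ 0.5733 -0.1514 -1.7632] [0.091  0.1267 0.0496]
[ 0.9524 -0.3049]
```

View pics/w14.png

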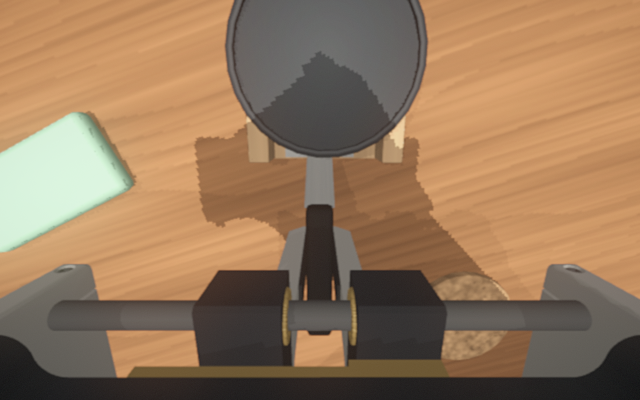

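Call:
move_arm(motion=[{"tx": -3.8, "ty": 1.2, "tz": 0, "twist": 0}, {"tx": -11.4, "ty": 3.7, "tz": 0, "twist": 0}, {"tx": -22, "ty": 7, "tz": 0, "twist": 0}, {"tx": -35, "ty": 11.2, "tz": 0, "twist": 0}, {"tx": -50, "ty": 16, "tz": 0, "twist": 0}, {"tx": -66, "ty": 21.1, "tz": 0, "twist": 0}, {"tx": -82, "ty": 26.3, "tz": 0, "twist": 0}, {"tx": -97, "ty": 31.1, "tz": 0, "twist": 0}, {"tx": -111, "ty": 35.6, "tz": 0, "twist": 0}, {"tx": -122, "ty": 39.1, "tz": 0, "twist": 0}, {"tx": -128, "ty": 41, "tz": 0, "twist": 0}, {"tx": -128, "ty": 41, "tz": 0, "twist": 0}])

```text
time_s: 21.62
eef_pos: [0.3328, 0.3379, 0.0479]
tcp_rot: [0.001, -0.59, 0.808, -0.002]
wrist_force: [1.3, -0.4, -0.7]
width: 0.0159
```

```bash
python3 - <<'E'
from fit import *
s=manip.read_state(); print(s['time_s'],s['eef_pos'],s['wrist_force'],s['torque'])
pickle.dump(s,open('s15.pkl','wb'))
im=save('w15','wrist')
E
```

```text
21.625 [0.3328 0.3379 0.0479] [ 1.2966 -0.424  -0.7284] [ 0.058   0.1649 -0.0389]
```

View pics/w15.png

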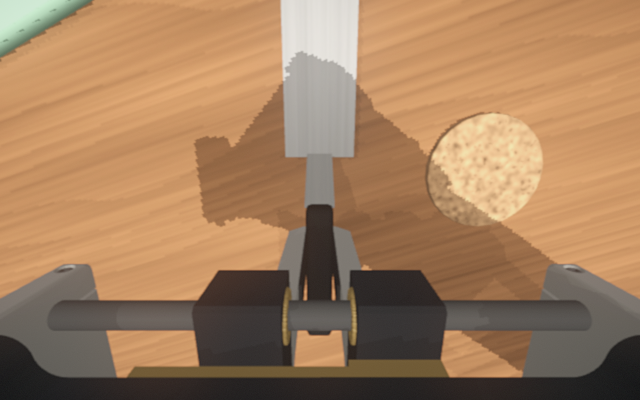

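Call:
move_arm(motion=[{"tx": 0, "ty": -3, "tz": 20, "twist": 0}, {"tx": 0, "ty": -20, "tz": 40, "twist": 1}, {"tx": 0, "ty": -55, "tz": 45, "twist": 2}, {"tx": 0, "ty": -100, "tz": 45, "twist": 3}, {"tx": 5, "ty": -150, "tz": 45, "twist": 4}, {"tx": 25, "ty": -200, "tz": 45, "twist": 5}, {"tx": 55, "ty": -240, "tz": 45, "twist": 6}, {"tx": 85, "ty": -270, "tz": 45, "twist": 6}, {"tx": 107, "ty": -290, "tz": 40, "twist": 6}, {"tx": 120, "ty": -298, "tz": 25, "twist": 6}, {"tx": 120, "ty": -298, "tz": 10, "twist": 6}, {"tx": 120, "ty": -298, "tz": 0, "twist": 6}])

```text
time_s: 23.18
eef_pos: [0.4521, 0.0401, 0.0466]
tcp_rot: [0.0, -0.631, 0.776, -0.001]
wrist_force: [0.1, -0.7, -1.2]
width: 0.0153
```

```bash
python3 - <<'E'
from fit import *
s=manip.read_state(); print(s['time_s'],s['eef_pos'],s['wrist_force'],s['torque'])
im=save('w16','wrist')
t=save('t16','top')[:,:,::-1]
cv2.imwrite('pics/t16c.png',cv2.resize(t[90:290,180:420],None,fx=3,fy=3,interpolation=cv2.INTER_CUBIC))
E
```

```text
23.175 [0.4521 0.0401 0.0466] [ 0.0868 -0.6758 -1.2328] [0.1091 0.1845 0.0195]
```

View pics/t16c.png

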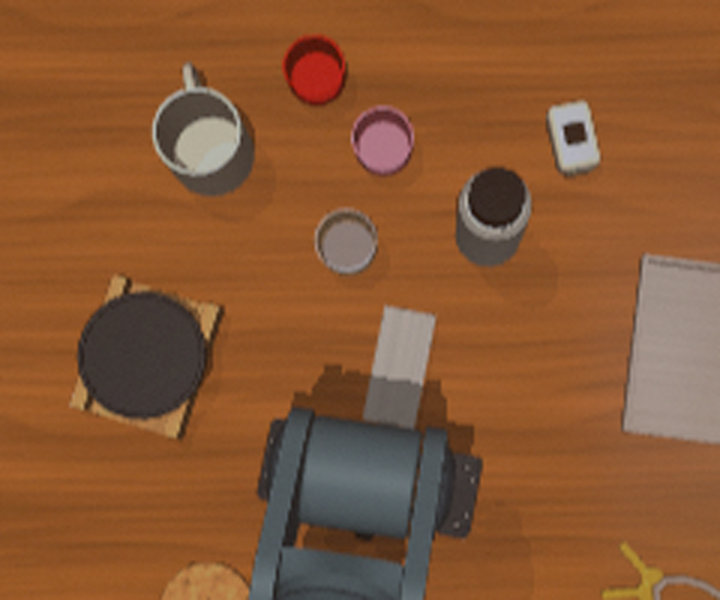

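View pics/w16.png

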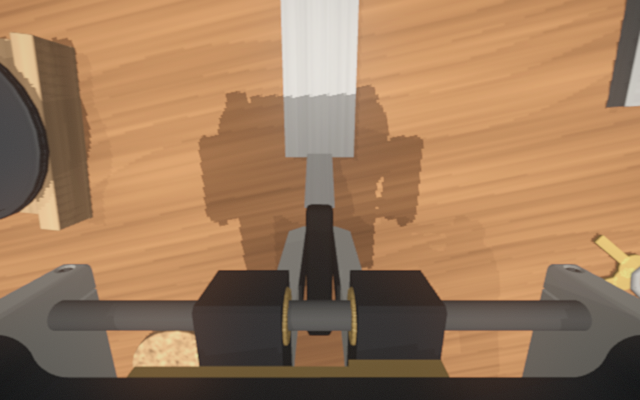

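Call:
move_arm(motion=[{"tx": 0, "ty": 0, "tz": -6, "twist": 0}, {"tx": 0, "ty": 0, "tz": -11, "twist": 0}, {"tx": 0, "ty": 0, "tz": -13.5, "twist": 0}, {"tx": 0, "ty": 0, "tz": -14.5, "twist": 0}, {"tx": 0, "ty": 0, "tz": -15.2, "twist": 0}, {"tx": 0, "ty": 0, "tz": -15.4, "twist": 0}])

```text
time_s: 24.02
eef_pos: [0.4516, 0.0404, 0.0313]
tcp_rot: [-0.0, -0.631, 0.776, -0.001]
wrist_force: [-1.4, 0.7, 0.7]
width: 0.0157
```

Call:
move_arm(motion=[{"tx": 0, "ty": 0, "tz": 0, "twist": 0}, {"tx": 0, "ty": 0, "tz": 0, "twist": 0}, {"tx": 0, "ty": 0, "tz": 0, "twist": 0}, {"tx": 0, "ty": 0, "tz": 0, "twist": 0}, {"tx": 0, "ty": 0, "tz": 0, "twist": 0}], hand=1)

```text
time_s: 24.65
eef_pos: [0.4516, 0.0404, 0.0312]
tcp_rot: [-0.0, -0.631, 0.776, -0.001]
wrist_force: [0.6, -0.2, 0.2]
width: 0.0623
```

```bash
python3 - <<'E'
from fit import *
s=manip.read_state(); print(s['time_s'],s['eef_pos'],s['wrist_force'],s['width'],s['joints'])
pickle.dump(s,open('s17.pkl','wb'))
im=save('w17','wrist')
E
```

```text
24.65 [0.4516 0.0404 0.0312] [ 0.6065 -0.2038  0.1616] 0.06225329860621247 [-0.1611  0.0293  2.1556 -0.001   0.956   1.6148]
```

View pics/w17.png

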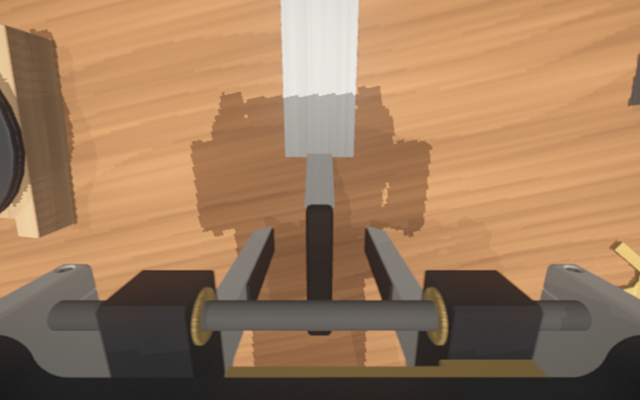

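Call:
move_arm(motion=[{"tx": 0, "ty": 0, "tz": 20, "twist": 0}, {"tx": 0, "ty": 0, "tz": 55, "twist": 0}, {"tx": 10, "ty": 2, "tz": 95, "twist": 2}, {"tx": 35, "ty": 5, "tz": 115, "twist": 4}, {"tx": 75, "ty": 9, "tz": 120, "twist": 6}, {"tx": 120, "ty": 14, "tz": 120, "twist": 9}, {"tx": 165, "ty": 20, "tz": 120, "twist": 12}, {"tx": 200, "ty": 24, "tz": 120, "twist": 12}, {"tx": 220, "ty": 26, "tz": 120, "twist": 12}, {"tx": 225, "ty": 27, "tz": 120, "twist": 12}, {"tx": 225, "ty": 27, "tz": 120, "twist": 12}], hand=1)

```text
time_s: 26.08
eef_pos: [0.6761, 0.0675, 0.1509]
tcp_rot: [0.0, 0.709, -0.705, 0.0]
wrist_force: [-0.2, -0.3, 1.0]
width: 0.0941
```

```bash
python3 - <<'E'
from fit import *
s=manip.read_state(); print(s['time_s'],s['eef_pos'],s['wrist_force'],s['width'],s['joints'])
pickle.dump(s,open('s18.pkl','wb'))
im=save('w18','wrist'); t=save('t18','top')
E
```

```text
26.075 [0.6761 0.0675 0.1509] [-0.168  -0.3207  1.0047] 0.09405377893134897 [-0.0666  0.3605  1.518  -0.0008  1.2631  1.4993]
```

View pics/w18.png

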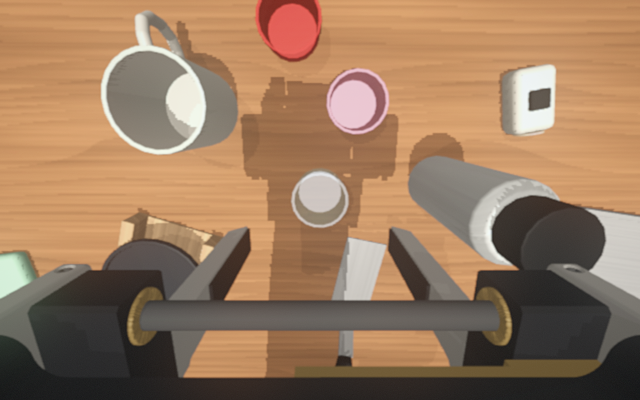

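View pics/t18.png

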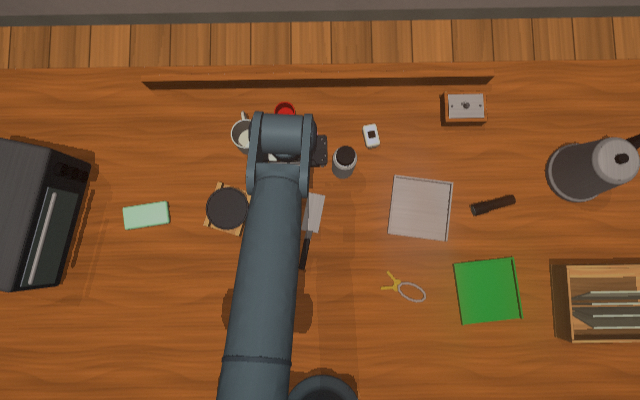

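```bash
python3 - <<'E'
from fit import *
s=pickle.load(open('s18.pkl','rb'))
w=ray2z('wrist',[[292,199],[349,199],[320,171],[320,227.5]],.045,s); print(w,(w[0]+w[1])/2,(w[2]+w[3])/2,np.linalg.norm(w[0]-w[1]))
w=ray2z('wrist',[[370,101]],.045,s)
im=cv2.imread('pics/w18.png')[160:240,275:365]; cv2.imwrite('pics/w18c.png',cv2.resize(im,None,fx=7,fy=7,interpolation=cv2.INTER_CUBIC))
E
```

```text
[[0.6754 0.0961 0.045 ]
 [0.6757 0.0364 0.045 ]
 [0.7051 0.067  0.045 ]
 [0.6438 0.0666 0.045 ]] [0.6756 0.0663 0.045 ] [0.6745 0.0668 0.045 ] 0.059719353151926655
```

View pics/w18c.png

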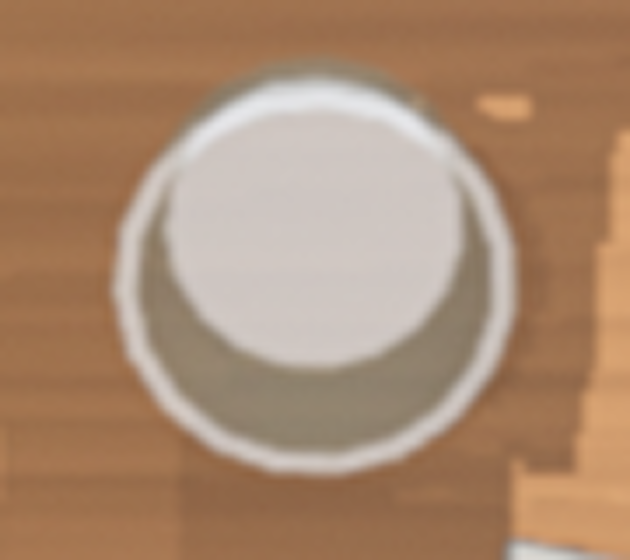

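Call:
move_arm(motion=[{"tx": -1, "ty": -1, "tz": -15, "twist": 0}, {"tx": -1, "ty": -1, "tz": -45, "twist": 0}, {"tx": -1, "ty": -1, "tz": -80, "twist": 0}, {"tx": -1, "ty": -1, "tz": -110, "twist": 0}, {"tx": -1, "ty": -1, "tz": -129, "twist": 0}, {"tx": -1, "ty": -1, "tz": -137, "twist": 0}, {"tx": -1, "ty": -1, "tz": -139, "twist": 0}, {"tx": -1, "ty": -1, "tz": -139, "twist": 0}])

```text
time_s: 27.18
eef_pos: [0.6757, 0.0664, 0.0133]
tcp_rot: [-0.0, 0.709, -0.705, 0.001]
wrist_force: [-0.1, -0.5, -0.2]
width: 0.0943
```

Call:
move_arm(motion=[{"tx": 0, "ty": 0, "tz": 0, "twist": 0}, {"tx": 0, "ty": 0, "tz": 0, "twist": 0}, {"tx": 0, "ty": 0, "tz": 0, "twist": 0}, {"tx": 0, "ty": 0, "tz": 0, "twist": 0}, {"tx": 0, "ty": 0, "tz": 0, "twist": 0}, {"tx": 0, "ty": 0, "tz": 0, "twist": 0}, {"tx": 0, "ty": 0, "tz": 0, "twist": 0}], hand=0, force=15)

```text
time_s: 28.05
eef_pos: [0.6757, 0.0664, 0.0134]
tcp_rot: [-0.0, 0.709, -0.705, 0.001]
wrist_force: [-0.4, -0.2, 1.5]
width: 0.0589
```

```bash
python3 - <<'E'
from fit import *
s=manip.read_state(); print(s['time_s'],s['eef_pos'],s['wrist_force'],s['width'],s['joints'])
pickle.dump(s,open('s19.pkl','wb'))
im=save('w19','wrist')
E
```

```text
28.05 [0.6757 0.0664 0.0134] [-0.3927 -0.2416  1.498 ] 0.05887873995842132 [-0.0683  0.5255  1.5722 -0.0009  1.0418  1.498 ]
```

View pics/w19.png

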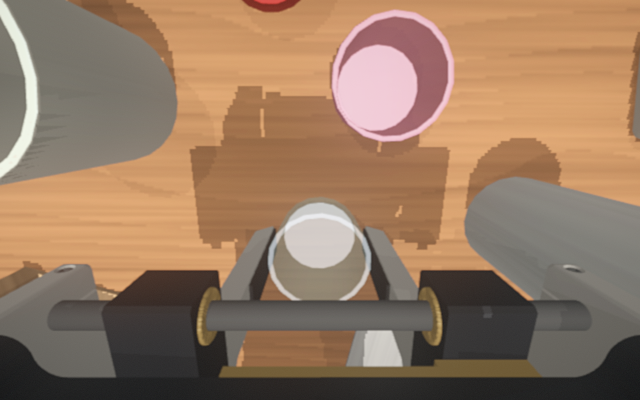

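Call:
move_arm(motion=[{"tx": 0, "ty": 0, "tz": 6, "twist": 0}, {"tx": 0, "ty": 0, "tz": 25, "twist": 0}, {"tx": 0, "ty": 0, "tz": 55, "twist": 0}, {"tx": -4, "ty": 6, "tz": 85, "twist": 0}, {"tx": -13, "ty": 23, "tz": 108, "twist": 0}, {"tx": -28, "ty": 50, "tz": 120, "twist": 0}, {"tx": -48, "ty": 85, "tz": 120, "twist": 0}, {"tx": -68, "ty": 121, "tz": 120, "twist": 0}, {"tx": -86, "ty": 153, "tz": 120, "twist": 0}, {"tx": -99, "ty": 176, "tz": 115, "twist": 0}, {"tx": -106, "ty": 188, "tz": 110, "twist": 0}, {"tx": -107, "ty": 191, "tz": 105, "twist": 0}])

```text
time_s: 29.6
eef_pos: [0.5687, 0.2578, 0.1188]
tcp_rot: [-0.001, 0.709, -0.705, 0.001]
wrist_force: [-0.5, 1.0, -1.3]
width: 0.0582
```

```bash
python3 - <<'E'
from fit import *
s=manip.read_state(); print(s['time_s'],s['eef_pos'],s['wrist_force'],s['width'],s['joint_vel'].max())
pickle.dump(s,open('s20.pkl','wb'))
im=save('w20','wrist')
E
```

```text
29.6 [0.5687 0.2578 0.1188] [-0.4637  0.9936 -1.3032] 0.05820797191578602 0.06392338346963099
```

View pics/w20.png

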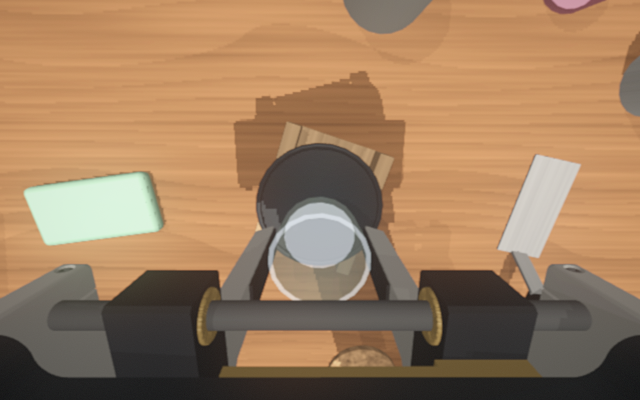

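```bash
python3 - <<'E'
from fit import *
s=pickle.load(open('s20.pkl','rb'))
im=cv2.imread('pics/w20.png')[115:310,225:415]; cv2.imwrite('pics/w20c.png',cv2.resize(im,None,fx=4,fy=3.0*4/3 if 0 else 4*.75,interpolation=cv2.INTER_CUBIC) if 0 else cv2.resize(im,None,fx=3,fy=3,interpolation=cv2.INTER_CUBIC))
w=ray2z('wrist',[[256,203],[383,203],[319.5,143.5]],.045,s); print(w,(w[0]+w[1])/2,np.linalg.norm(w[0]-w[1]),w[2]-[.06,0,0])
# dish rim in hand
z=s['eef_pos'][2]-.0134+.045
w=ray2z('wrist',[[268,258],[372,258],[320,214],[320,304.5]],z,s);print(w-s['eef_pos'])
for z,f in((.045,.06),(.041,.055)):
  th=np.linspace(0,2*np.pi,9)[:-1]; print(proj('wrist',np.c_[.5685+f*np.cos(th),.2575+f*np.sin(th),z+0*th],s)[[0,2,6]])
E
```

```text
[[0.5728 0.3169 0.045 ]
 [0.5734 0.1984 0.045 ]
 [0.6277 0.258  0.045 ]] [0.5731 0.2576 0.045 ] 0.11857003114870816 [0.5677 0.258  0.045 ]
[[ 0.0006  0.0297  0.0316]
 [ 0.001  -0.0303  0.0316]
 [ 0.0274 -0.0001  0.0316]
 [-0.03   -0.0005  0.0316]]
[[320.0341 142.5343]
 [255.6341 207.3727]
 [383.5854 208.0619]]
[[319.9852 147.9147]
 [261.8046 206.2094]
 [377.4067 206.8326]]
```

View pics/w20c.png

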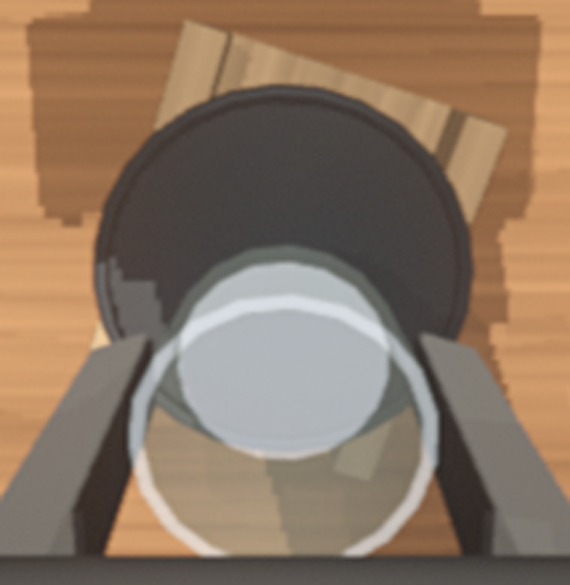

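Call:
move_arm(motion=[{"tx": 0, "ty": 0, "tz": -10, "twist": 0}, {"tx": 0, "ty": 0, "tz": -26, "twist": 0}, {"tx": 0, "ty": 0, "tz": -42, "twist": 0}, {"tx": 0, "ty": 0, "tz": -53, "twist": 0}, {"tx": 0, "ty": 0, "tz": -59, "twist": 0}, {"tx": 0, "ty": 0, "tz": -61, "twist": 0}, {"tx": 0, "ty": 0, "tz": -62, "twist": 0}, {"tx": 0, "ty": 0, "tz": -63, "twist": 0}, {"tx": 0, "ty": 0, "tz": -63.7, "twist": 0}, {"tx": 0, "ty": 0, "tz": -63.7, "twist": 0}])

```text
time_s: 30.9
eef_pos: [0.5686, 0.2575, 0.0544]
tcp_rot: [-0.0, 0.709, -0.705, 0.001]
wrist_force: [-0.3, 0.5, 0.3]
width: 0.0591
```

```bash
python3 - <<'E'
from fit import *
s=manip.read_state(); print(s['time_s'],s['eef_pos'],s['wrist_force'],s['width'],s['joint_vel'].max())
im=save('w21','wrist')
E
```

```text
30.9 [0.5686 0.2575 0.0544] [-0.3066  0.4577  0.3029] 0.05907847983845134 0.0011538829533131315
```

View pics/w21.png

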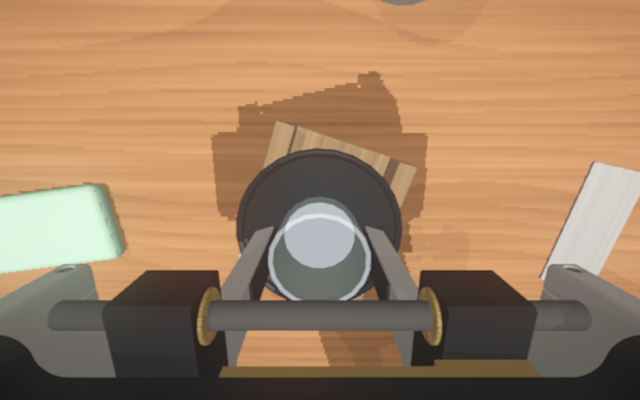

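Call:
move_arm(motion=[{"tx": 0, "ty": 0, "tz": -0.3, "twist": 0}, {"tx": 0, "ty": 0, "tz": -0.5, "twist": 0}, {"tx": 0, "ty": 0, "tz": -0.5, "twist": 0}])

```text
time_s: 31.32
eef_pos: [0.5688, 0.2575, 0.0543]
tcp_rot: [-0.0, 0.709, -0.705, 0.001]
wrist_force: [-1.6, -1.0, 4.6]
width: 0.0588
```

Contact made at about 5 N upward. Releasing, then retreating upward.

Call:
move_arm(motion=[{"tx": 0, "ty": 0, "tz": 0, "twist": 0}, {"tx": 0, "ty": 0, "tz": 0, "twist": 0}, {"tx": 0, "ty": 0, "tz": 0, "twist": 0}, {"tx": 0, "ty": 0, "tz": 0, "twist": 0}, {"tx": 0, "ty": 0, "tz": 0, "twist": 0}], hand=1)

```text
time_s: 31.95
eef_pos: [0.5688, 0.2575, 0.0543]
tcp_rot: [-0.0, 0.709, -0.705, 0.001]
wrist_force: [0.3, -0.9, -1.1]
width: 0.0942
```

Call:
move_arm(motion=[{"tx": 0, "ty": 0, "tz": 5, "twist": 0}, {"tx": 0, "ty": 0, "tz": 20, "twist": 0}, {"tx": 0, "ty": 0, "tz": 50, "twist": 0}, {"tx": 0, "ty": 0, "tz": 90, "twist": 0}, {"tx": 0, "ty": 0, "tz": 140, "twist": 0}, {"tx": -30, "ty": -20, "tz": 180, "twist": 0}, {"tx": -80, "ty": -50, "tz": 200, "twist": 0}, {"tx": -130, "ty": -80, "tz": 200, "twist": 0}, {"tx": -150, "ty": -100, "tz": 200, "twist": 0}, {"tx": -150, "ty": -100, "tz": 200, "twist": 0}])

```text
time_s: 33.2
eef_pos: [0.4184, 0.157, 0.2557]
tcp_rot: [-0.002, 0.708, -0.706, 0.002]
wrist_force: [-0.3, -0.5, 0.0]
width: 0.0938
```

```bash
python3 - <<'E'
from fit import *
s=manip.read_state(); print(s['time_s'],s['eef_pos'],s['wrist_force'],s['width'])
pickle.dump(s,open('s22.pkl','wb'))
im=save('w22','wrist'); t=save('t22','top')[:,:,::-1]; d=save('sd22','side')[:,:,::-1]
cv2.imwrite('pics/t22c.png',cv2.resize(t[90:310,100:450],None,fx=2.2,fy=2.2,interpolation=cv2.INTER_CUBIC))
cv2.imwrite('pics/sd22c.png',cv2.resize(d[215:300,230:330],None,fx=6,fy=6,interpolation=cv2.INTER_CUBIC))
E
```

```text
33.2 [0.4184 0.157  0.2557] [-0.2734 -0.5376  0.0069] 0.09381604141952932
```

View pics/t22c.png

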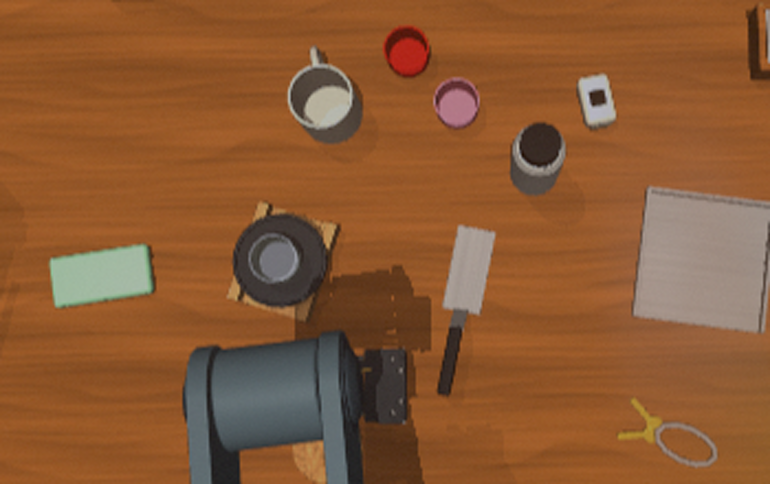

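View pics/sd22c.png

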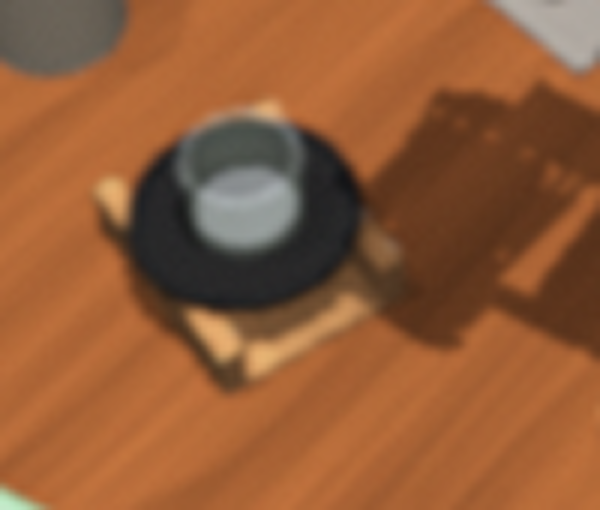

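View pics/w22.png

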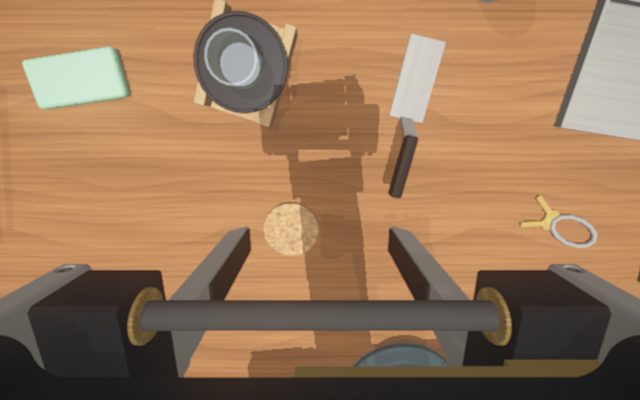

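```bash
python3 - <<'E'
from fit import *
t=cv2.imread('pics/t22.png') if 0 else None
P=full([(247.5,258),(299,258),(273,233),(273,284)],100,90,2.2);w=ray2z('top',P,.086);print('dish',w.mean(0))
P=full([(233,259),(327.5,259),(280,212),(280,307)],100,90,2.2);w=ray2z('top',P,.045);print('slate',w.mean(0))
s=pickle.load(open('s22.pkl','rb'))
P=[(203,56),(263,56),(233,27),(233,87)];print('wd',ray2z('wrist',P,.086,s).mean(0))
P=[(193.5,61),(290,61),(241,11.5),(241,112.5)];print('ws',ray2z('wrist',P,.045,s).mean(0))
im=cv2.imread('pics/w22.png')[0:135,180:310];cv2.imwrite('pics/w22c.png',cv2.resize(im,None,fx=4.4,fy=4.4,interpolation=cv2.INTER_CUBIC))
E
```

```text
dish [0.5694 0.255  0.086 ]
slate [0.5723 0.2549 0.045 ]
wd [0.5674 0.2551 0.086 ]
ws [0.5695 0.2564 0.045 ]
```

View pics/w22c.png

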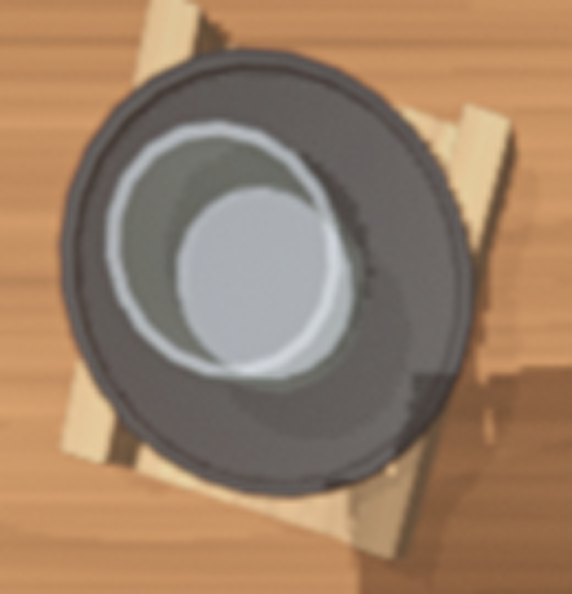

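The dish is centred on the slate to within about 2–3 mm and stands upright, and the slate is centred on the rails. The turner lies flat on bare wood and the bystanders haven't moved. Handing in.

```bash
python3 -c "
from workcell import manip
print(manip.finish_job(), manip.read_state()['time_s'])"
```

```text
the job is handed in; nothing more can be done
the job is handed in; nothing more can be done
```

The candle stand is made up and the job was handed in, with the last clock reading before hand-in at about 33 s of the 72 s. The turner lifted the slate out of the steel tray, with the fingers only on the handle, and set it on the trivet. I drew the turner out and laid it blade down where it first lay. Then the clear glass dish went onto the slate; the pink and red cups and the green tray were left alone.

**Last checks:**
- **Slate on trivet:** before release, slate and rails agreed to within about 0.5 mm in the wrist camera. The later pictures show it level on both rails.
- **Dish on slate:** it stands upright, about 2–3 mm off the slate's centre in both the wrist and top cameras. At set-down the force peaked at about 5 N upward.
- **Turner and bystanders:** the turner lies flat on bare wood. The other things show no sign of having moved in the last top and wrist pictures, though the flashlight was not in the close-ups of the end state.

**Disagreements:**
- The wrist and top cameras differ by about 3 mm on absolute position, roughly what the calibration allows.
- The slate rode about 4 mm off the blade's centre line, which I corrected when placing it.

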